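# Hang a battery pack from an S-hook on the bench rail

## Robot

A 6-joint arm with a two-finger parallel gripper is mounted at the origin on the work surface. World frame = base frame: x ahead of the robot, y to its left, z up, the work surface at z = 0. Lengths are in mm, angles in rad, forces in N, time in s.
With the tool pointing down it reaches from about 275 to 1000 mm from the base axis. Payload 8.4 kg.
Tool frame: the origin (TCP) lies at the very end of the fingers, on their centre line; the grasp point (between the pads) lies 19 mm behind it; z points along the fingers, y is the direction in which the jaws open and shut (so a half turn about z gives the same grasp; the last joint's range is limited). The gripper opens to 85 mm and grips with 20 to 120 N. Pads are 22 mm wide; open, the fingers measure 114 mm over their backs; the gripper's body (76 mm by 85 mm) begins 54 mm behind the grasp point. The pads swing forward as they close: fully open they stand 13 mm farther back than shut.
Start: joints at [-1.158, 0.353, 1.633, -0, 1.155, -0.002], TCP at [251.878, -572.001, 231.281] pointing down, gripper open.
Joint ranges: [-2.63, 2.63], [-0.92, 2.1], [0.06, 2.66], [-1.3, 4.44], [0, 2.69], [-3.02, 3.02]. Speed limits (rad/s): [2.22, 2.22, 2.79, 3.14, 3.14, 3.14].

## Interface

Orientations are given as [roll, pitch, yaw] about the fixed x, y, z axes, in that order (R = Rz(yaw) Ry(pitch) Rx(roll)).
In Python, from rig import readout, grab_frame, calibration, r gives the robot as it stands. The module is installed in compiled form; this text tells all that it offers.
- The arm moves only by the tool play_rows, never from a script. Its argument "rows" is a list of rows, each a list of 3 entries, a list of its own where there are three numbers: the closure in counts, from 0 (fully open) to 255 (shut), then the shift along the tool's x, y, z in cm, then the turn, a rotation vector about the tool's x, y, z in rad. In form: [[gripper, [dx, dy, dz], [rx, ry, rz]], ...]. A call has 1 to 12 rows; each row is the pose to reach, as a shift and turn from the pose commanded when the call began, along the tool's axes at that moment; what a row does not reach only later rows make up. A row lasts 1/12 s, in which the tool goes at most 41.7 mm and 7.16 degrees, less where a joint would pass 70% of its speed; a pose out of reach is approached as far as the arm can. A call with a gripper value outside its range is refused whole. The fingers move at their own pace and stop on an object; "squeeze" is the grip in N (left out, the last holds). Time passes only in rows, so rows that repeat a pose let the fingers close. It gives the time, the measured TCP pose, the force and the opening at its end, in the units of the state.
- readout.sense(): the state, without advancing time (a new reading comes with each control period).
- grab_frame(name): name is "scene" or "top" or "wrist"; returns (picture, depth): 400x640x3 uint8, red, green, blue; 400x640 float32, mm along the optical axis (not along the pixel's ray), 0 where there is no reading.
- calibration(name): a dict with "vfov" (degrees; the focal length in pixels is half the picture's height over the tangent of half this angle, whatever the lens; pixels are square), "cx", "cy" (the principal point, pixels), "k1" (the pictures are not rectified: a ray, as slopes to the right and down, at radius r is drawn at 1 + k1 r^2 times it, then the intrinsics apply), "cam_to_world" (4x4, takes a point from camera to world coordinates). Camera axes: x right, y down, z forward; pixel columns grow to the right and rows downward; lengths in mm; the calibration is good to about 2 mm. A picture is of the moment at which its call begins: read the wrist's pose just before it. calibration takes no time and is no camera call; for the wrist camera it gives the pose at the moment of the call.
- r.sign_off(): hands the job in, once; it reports no verdict.
The state is a dict: "clock": time; "qpos": joint angles; "qvel": joint speeds; "joint_efforts": joint torques, N m; "eef_pos": TCP position; "tcp_rot": TCP orientation; "contact_force": force on the tool from outside, world axes, zero at the start; "wrist_torque": the same for the moment, N m; "opening": opening from 0.0 (shut) to 1.0 (fully open).
Only numpy, scipy, OpenCV 4.12 (cv2) and the standard library are available. Lean on these libraries where they do the work, as an engineer would, in place of code of your own. Each camera call takes 0.05 s, during which the arm holds its last target.

## Task

Take the S-hook from its rack, hook its upper curl over the rail with the lower curl's opening facing you, and slide it left along the rail until it bears lightly but firmly on the end of the stop's sleeve (a gentle push of about 5 to 15 N, never hard). Let go of it there, then lift the battery pack by its sides and hang it by its wire bail from the hook's lower curl, gently, leaving it hanging still and upright near the stop, and leave everything else on the counter where it is.

Things in the scene. Friction and masses are not known exactly. Their poses are not given: they have to be found in the camera images.
- hook: S-hook of dark steel strip, 20 mm wide (y), 4 mm thick; 130 mm tall, 28 mm over the curls (x -14 to 14), 70 g. Starts upright in the rack. Origin: centre of its lowest face; z up along it, the S lies in x-z. Grasp across the 28 mm of the upper curl, fingers closing along x, at z 102 to 130 mm. The long leg (x = -12) runs down to z = 80, then the shank slants to x = +12 at z = 40. On the rail it swings freely
- hook_saddle (a point): underside of the roof of the hook's upper curl, where the rail bears: 126 mm above the hook's origin, axes as the hook. The curl is an upside-down U, 20 mm wide inside; its short leg (+x side) ends 102 mm above the hook's origin, so a bar enters from +x below that end (bar centre 85 mm above the hook's origin clears all), then goes up into the curl
- hook_curl (a point): inner floor of the hook's lower curl, 4 mm above the hook's origin, axes as the hook. The curl is an upright U, 20 mm wide inside; its tip (-x side, x -14 to -10) ends 30 mm above the hook's origin, so a thin bar enters from -x over the tip (bar centre 40 mm above the hook's origin), then goes down
- rack: fixed grey holder on the counter with a 90 x 70 mm foot; its open-topped pocket (42 x 34 mm outside, 34 x 26 mm inside, 30 mm tall, floor 4 mm up) holds the hook's lower end; origin: centre of its underside, axes as the standing hook
- rail: fixed level round steel bar 12 mm in diameter, 440 mm long along its y, centre line 250 mm above the counter, on two 16 mm posts at y -210 and +210 mm (no higher than the bar; feet 50 x 40 x 8 mm). Origin: on the counter under the bar's middle; x points away from the robot. The hook hangs upright on it with its x axis along the rail's x
- stop: stop on the rail's left (+y) half: fixed black block 30 x 30 x 34 mm, origin at its centre on the bar's centre line, axes as the rail. A rigid aluminium sleeve, 22 mm in diameter around the bar, sticks out of it in -y. Its flat end is the stop face, 35 to 65 mm in -y from this origin: it differs every time and is not measured, so find it by feel (or see it). It stays put below 50 N
- pack: black battery pack, a box 74 (x) x 50 (y) x 55 (z) mm, 0.18 to 0.34 kg, balanced about its middle, standing on the counter; round socket on its +x face. Origin: centre of the underside. Grip it across the 50 mm between its y faces, near x = -25, z = 34 mm, with the gripper leaning back 30 to 40 degrees towards the pack's -x, so that it stays on the near side of hook and rail
- bail (a point): centre of the cross bar of the rigid wire bail on the pack's top, axes as the pack. The bar, 6 mm in diameter, runs along y, 105 mm above the pack's underside, 50 mm above the top of the box; uprights at y -21 and +21 mm leave 36 mm clear inside
- plug: yellow polymer adapter plug, a stepped round stub 30 mm across and 30 mm tall, standing on the counter; leave alone
- grommet: red rubber grommet, ring 32 mm across, 10 mm tall, flat on the counter; leave alone
- crimper: steel crimp tool like pliers, about 160 mm long, 14 mm tall, lying on the counter; its x axis runs from the handles to the jaws, origin at the pivot; leave alone
- baseplate: translucent white sonde base plate 100 x 120 mm, 11 mm tall, lying on the counter; leave alone
- jar: white plastic jar 56 mm across, 70 mm tall, standing on the counter; leave alone

How it is judged (in metres and radians):
On the way, in this order (a step that is already met when the one before it is completed fails the run):
1. the hook is over the rail, down on it, and bears on the stop with more than 3 N (x of hook_saddle in the frame of rail between -0.007 and 0.007 m and z of hook_saddle in the frame of rail between 0.251 and 0.26 m and contact force between hook and stop above 3 N), for 0.2 s.
2. the fingers have let go of the hook, which hangs on the rail by the stop (x of hook_saddle in the frame of rail between -0.007 and 0.007 m and z of hook_saddle in the frame of rail between 0.251 and 0.26 m and y of hook_saddle in the frame of stop between -0.082 and -0.038 m and contact force between the fingers and hook below 0.05 N and contact force between hook and rail above 0.2 N), for 0.2 s.
3. the pack hangs by its bail in the hook's lower curl, let go (x of hook_saddle in the frame of rail between -0.007 and 0.007 m and z of hook_saddle in the frame of rail between 0.251 and 0.26 m and x of bail in the frame of hook between -0.01 and 0.01 m and z of bail in the frame of hook between 0.002 and 0.016 m and contact force between pack and hook above 1.2 N and contact force between the fingers and pack below 0.05 N and contact force between the fingers and hook below 0.05 N), for 0.2 s.
At the end, for the whole second after the job is handed in: The hook rests on the rail by its upper curl (within 7 mm), 38 to 82 mm from the stop block's centre, tilted under 0.25 rad; the pack hangs by its bail in the lower curl (within 10 mm), off the counter, upright within 0.2 rad, slower than 50 mm/s; the fingers touch neither (all of step 3 and y of hook_saddle in the frame of stop between -0.082 and -0.038 m and angle between pack's own z axis and vertical below 0.2 rad and angle between hook's own z axis and vertical below 0.25 rad and linear speed of pack below 0.05 m/s and height (world z) of pack above 0.01 m).
It fails at once if the hook is pushed on the stop with more than 20 N (contact force between hook and stop above 20 N).
It fails at once if the hook is pressed on the rail with more than 20 N (contact force between hook and rail above 20 N).
It fails at once if the pack or its bail is pressed on the hook with more than 15 N (contact force between pack and hook above 15 N).
It fails at once if a bystander (plug, grommet, crimp tool, base plate, jar) is moved by more than 30 mm (distance of any of plug, grommet, crimper, baseplate, jar from where it was at the start of the episode above 0.03 m).
It also fails if it takes over 72 s, if anything falls off the work surface, if the arm or the gripper's body presses on something with over 40 N, if the wrist force passes 120 N, or if a joint passes its speed limit or range.

## Working session

There is one attempt and no reset: what is moved stays moved. The work goes in short steps, Python scripts to look and compute and a tool call to move; the robot and the scene stay as the last step left them, time stands still between calls to the robot, and variables do not carry over. Pictures are saved under pics/ and viewed, and the job is handed in when it is done.

Besides the shell and the picture viewer there is one more tool, called as a command line: name --argument value ..., lists and objects as JSON in quotes. play_rows: Moves the arm, as the interface text tells. Its arguments: {"type":"object","properties":{"rows":{"type":"array"},"squeeze":{"type":"number"}},"required":["rows"]}

```bash
mkdir -p pics; ls; cat > h.py <<'E'
import numpy as np, cv2, pickle
from rig import readout, grab_frame, calibration, r
def shot(n,tag):
    c=calibration(n); im,d=grab_frame(n)
    cv2.imwrite(f'pics/{tag}.png',im[:,:,::-1]); pickle.dump((im,d,c),open(f'pics/{tag}.pkl','wb')); return im,d,c
def load(tag): return pickle.load(open(f'pics/{tag}.pkl','rb'))
def ray(c,u,v):
    f=200/np.tan(np.radians(c['vfov'])/2)
    p=np.array([(u-c['cx'])/f,(v-c['cy'])/f]); q=p.copy()
    for _ in range(30): q=p/(1+c['k1']*(q@q))
    M=np.array(c['cam_to_world']); return M[:3,3],M[:3,:3]@np.array([q[0],q[1],1])
def onz(c,u,v,z):
    o,d=ray(c,u,v); return o+d*(z-o[2])/d[2]
def dep(c,D,u,v):
    o,d=ray(c,u,v); return o+d*D[int(round(v)),int(round(u))]
def proj(c,P):
    M=np.array(c['cam_to_world']); q=M[:3,:3].T@(np.array(P,float)-M[:3,3]); s=q[:2]/q[2]
    f=200/np.tan(np.radians(c['vfov'])/2); s=s*(1+c['k1']*(s@s)); return s*f+[c['cx'],c['cy']]
E
python3 - <<'E'
from h import *
print(readout.sense())
for n in ('scene','top','wrist'):
    im,d,c=shot(n,n+'0'); print(n,c)
E
```

```text
pics
{'clock': 0.0, 'qpos': array([-1.15842260e+00,  3.53641118e-01,  1.63416788e+00,  2.12606930e-05,
        1.15521253e+00, -2.41676682e-03]), 'qvel': array([-0.00090222, -0.00102409, -0.00165638,  0.0005404 ,  0.00220682,
       -0.00088773]), 'joint_efforts': array([ 2.41648086e-03, -6.05246902e+01, -3.42061508e+01,  1.22931265e-04,
        9.46891465e-03, -4.33477646e-05]), 'eef_pos': array([ 251.66993146, -571.54379423,  230.55164173]), 'tcp_rot': array([-3.14016382e+00, -2.28919297e-05,  4.14781878e-01]), 'contact_force': array([0.39388853, 0.05298344, 0.60622904]), 'wrist_torque': array([ 0.03154823, -0.02117465, -0.00819782]), 'opening': 1.0003982457451204}
scene {'vfov': 47.68987200445276, 'cx': 318.4573479974117, 'cy': 202.20405330840032, 'k1': -0.005654203071613871, 'cam_to_world': array([[ 7.70467996e-01,  4.76401817e-01, -4.23580425e-01,
         1.07888777e+03],
       [ 6.37355639e-01, -5.88730931e-01,  4.97165648e-01,
        -4.65446381e+02],
       [-1.25242796e-02, -6.53021592e-01, -7.57235725e-01,
         9.77420721e+02],
       [ 0.00000000e+00,  0.00000000e+0
[... 287 characters left out ...]
.91689221e-03,  3.51131568e-02,
         5.58280382e+01],
       [-3.54425582e-02, -1.11534270e-01, -9.93128356e-01,
         1.08070611e+03],
       [ 0.00000000e+00,  0.00000000e+00,  0.00000000e+00,
         1.00000000e+00]])}
wrist {'vfov': 70.87646000745634, 'cx': 318.99591444445826, 'cy': 202.6135214337978, 'k1': 0.008428780304723561, 'cam_to_world': array([[ 4.03763889e-01, -8.66004451e-01, -2.94976291e-01,
         3.26690818e+02],
       [-9.14861901e-01, -3.82748899e-01, -1.28572871e-01,
        -5.37507974e+02],
       [-1.55717211e-03,  3.21775652e-01, -9.46814662e-01,
         3.73879437e+02],
       [ 0.00000000e+00,  0.00000000e+00,  0.00000000e+00,
         1.00000000e+00]])}
```

View pics/scene0.png

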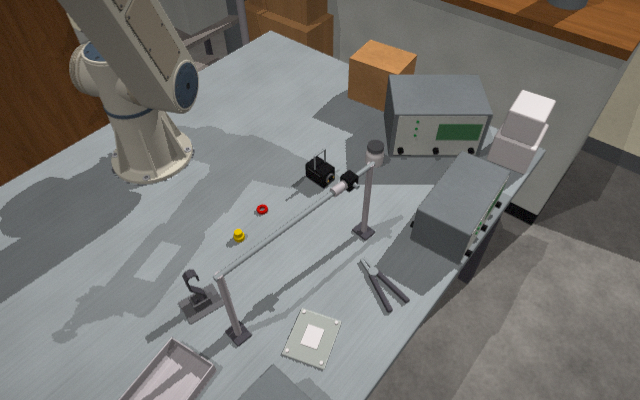

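View pics/top0.png

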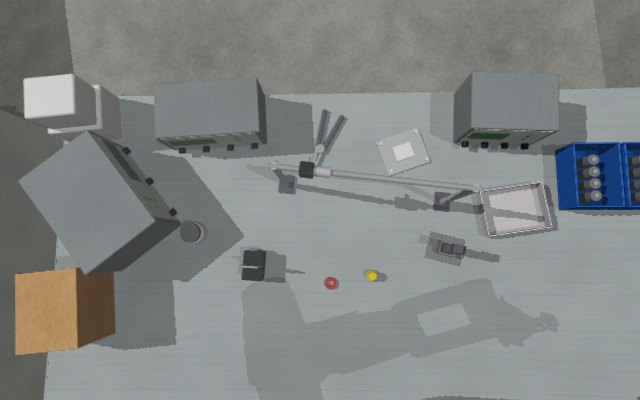

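View pics/wrist0.png

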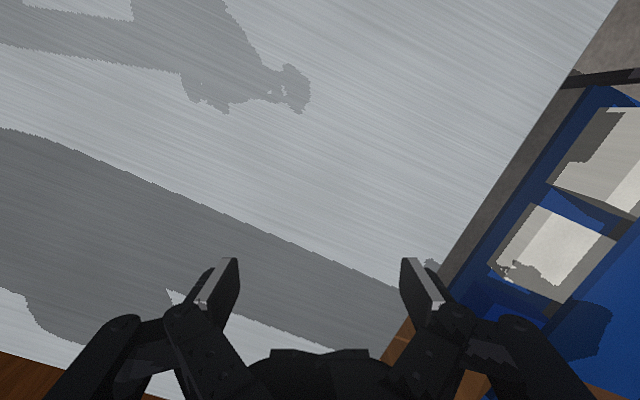

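```bash
python3 - <<'E'
from h import *
im,d,c=load('top0'); s,ds,cs=load('scene0')
a=cv2.resize(im[140:300,230:390],(640,640),interpolation=cv2.INTER_CUBIC)
b=cv2.resize(im[170:290,380:500],(480,480),interpolation=cv2.INTER_CUBIC)
cv2.imwrite('pics/za.png',a[:,:,::-1]);cv2.imwrite('pics/zb.png',b[:,:,::-1])
a=cv2.resize(s[140:260,200:400],(800,480),interpolation=cv2.INTER_CUBIC);cv2.imwrite('pics/zc.png',a[:,:,::-1])
a=cv2.resize(s[250:350,150:300],(750,500),interpolation=cv2.INTER_CUBIC);cv2.imwrite('pics/zd.png',a[:,:,::-1])
E
```

```text
(no output)
```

View pics/za.png

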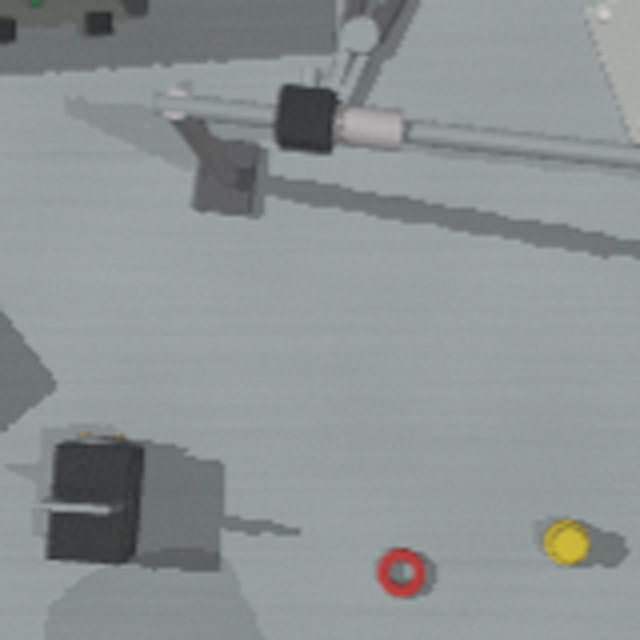

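View pics/zb.png

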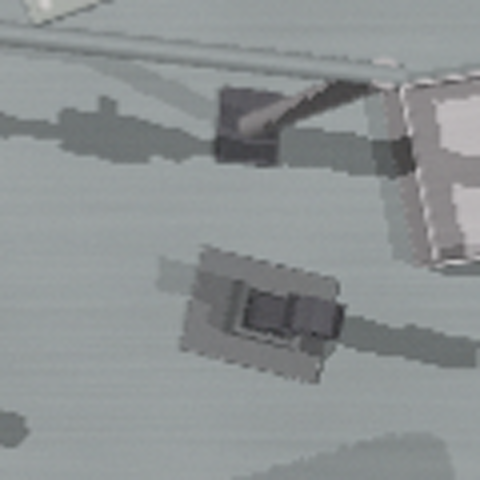

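View pics/zc.png

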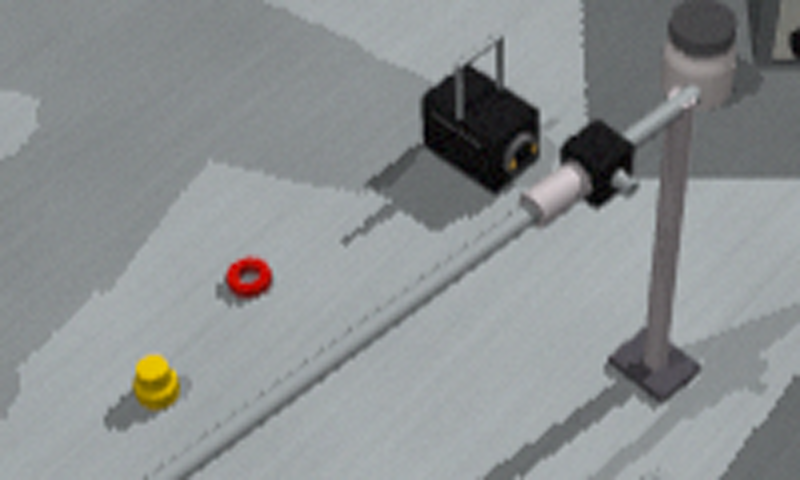

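View pics/zd.png

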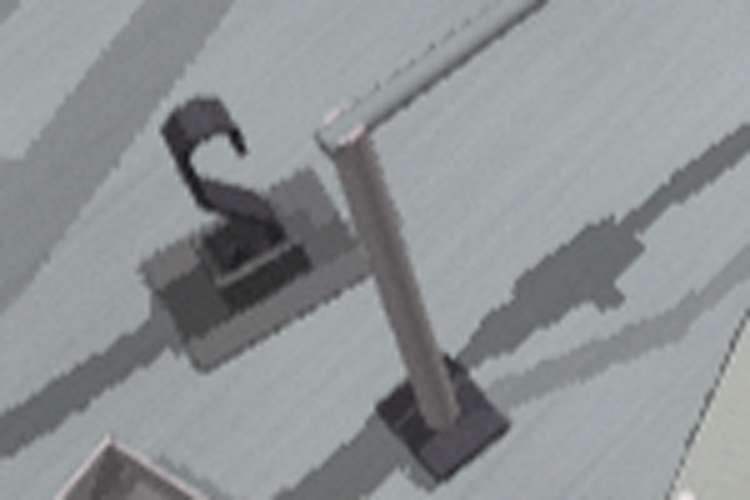

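```bash
python3 - <<'E'
from h import *
im,d,c=load('top0'); s,ds,cs=load('scene0')
def cloud(d,c):
    v,u=np.mgrid[0:400,0:640]; f=200/np.tan(np.radians(c['vfov'])/2)
    p=np.stack([(u-c['cx'])/f,(v-c['cy'])/f],-1); q=p.copy()
    for _ in range(30): q=p/(1+c['k1']*(q**2).sum(-1,keepdims=True))
    M=c['cam_to_world']; P=np.concatenate([q,np.ones((400,640,1))],-1)*d[...,None]
    return P@M[:3,:3].T+M[:3,3]
np.set_printoptions(precision=1,suppress=True)
for n,(D,C) in dict(top=(d,c),scene=(ds,cs)).items():
    X=cloud(D,C); np.save(f'pics/{n}cl.npy',X)
    print(n,'table z',np.median(X[250:300,300:420,2]) if n=='top' else np.median(X[240:300,280:330,2]))
    # rail
    m=(X[...,2]>235)&(X[...,2]<275)&(D>0)&(X[...,0]>450)&(X[...,0]<750)&(X[...,1]>-350)&(X[...,1]<250)
    P=X[m]; print('rail pts',len(P),P.min(0),P.max(0))
    # thin portion
    A=P[np.argsort(P[:,1])]
    for y in range(-350,250,25):
        q=A[(A[:,1]>=y)&(A[:,1]<y+25)]
        if len(q): print(y,len(q),np.median(q,0),q[:,2].max())
E
```

```text
top table z 1.0882258664415758
rail pts 1519 [ 633.8 -254.   235.2] [709.8 182.  271.6]
-275 12 [ 641.4 -251.7  254.8] 258.7647764910257
-250 92 [ 641.4 -239.2  255.4] 259.6955460240333
-225 72 [ 644.2 -213.1  255.9] 259.8973000921824
-200 73 [ 648.1 -188.6  256. ] 260.5709613287794
-175 73 [ 650.6 -161.9  255.9] 259.7935109546253
-150 69 [ 654.3 -138.3  255.7] 259.49135710307735
-125 70 [ 657.  -113.6  255.8] 258.5128944324855
-100 72 [659.4 -87.5 256. ] 259.65895153699137
-75 72 [663.3 -62.7 256.1] 260.3330416215099
-50 70 [665.9 -37.8 255.4] 259.4718919383123
-25 70 [668.6 -11.4 255.8] 260.51248887441875
0 68 [672.3  12.6 255.8] 259.1775859020913
25 69 [674.9  36.6 255.8] 260.65829758280086
50 116 [676.9  63.6 259.5] 265.300258538402
75 169 [680.9  90.5 262.2] 271.18051658406864
100 182 [683.6 109.1 267.1] 271.55490863355647
125 67 [686.5 139.  255.4] 259.17284539515344
150 78 [689.1 164.7 255.2] 260.65529089418874
175 25 [691.4 177.7 254.9] 259.4225049730627
scene table z -0.49282581467650743
rail pts 1476 [ 635.1 -256.6  235.4] [712.1 181.5 269.7]
-275 37 [ 646.  -252.9  253. ] 
[... 162 characters left out ...]
5428035
-175 78 [ 655.7 -162.9  253.9] 258.7681073180389
-150 77 [ 658.6 -137.   254.3] 257.2600640006966
-125 69 [ 661.9 -112.2  254.5] 259.02782110530757
-100 70 [665.1 -87.9 253.8] 258.17994677136994
-75 65 [667.4 -61.8 254.2] 257.3971533567038
-50 64 [670.6 -37.5 254. ] 256.99525840469846
-25 62 [673.3 -12.6 254.3] 257.8068456415275
0 59 [676.5  12.  254. ] 257.94099363175644
25 58 [679.5  36.4 254.1] 257.499247156837
50 118 [683.7  60.6 256.9] 263.61069196968924
75 205 [691.2  89.3 258.8] 269.7350394872269
100 100 [691.1 107.5 265.6] 269.1618530426764
125 48 [691.3 138.  253.3] 258.55832175495107
150 78 [695.3 165.5 252.4] 257.67942106023315
175 12 [693.9 178.4 254.5] 257.18617304211796
```

```bash
python3 - <<'E'
from h import *
from scipy.optimize import least_squares
np.set_printoptions(precision=1,suppress=True)
T=np.load('pics/topcl.npy');S=np.load('pics/scenecl.npy')
for n,X in dict(top=T,scene=S).items():
    x,y,z=X[...,0],X[...,1],X[...,2]
    m=(z>240)&(z<262)&(x>620)&(x<720)&(y>-240)&(y<45)
    P=X[m]
    def res(p):
        # center x=a+b*(y), z=c
        return np.hypot((P[:,0]-p[0]-p[1]*P[:,1])*np.cos(np.arctan(p[1])),P[:,2]-p[2])-6
    f=least_squares(res,[670,.118,250],loss='soft_l1'); print(n,'rail',f.x, -np.arctan(f.x[1]), np.sqrt(np.mean(f.fun**2)) )
    a,b,_=f.x
    yd=np.array([b,1])/np.hypot(b,1)
    m=(z>238)&(z<275)&(x>620)&(x<720)&(y>-270)&(y<200)
    P=X[m]; t=(P[:,:2]-[a,0])@yd
    for lo in np.arange(40,140,4):
        q=P[(t>=lo)&(t<lo+4)]; 
        if len(q):print(lo,len(q),q[:,2].max().round(1),end=' | ')
    print('ends',t.min(),t.max())
    # hook
    m=(z>122)&(z<142)&(x>480)&(x<620)&(y>-300)&(y<-150)
    P=X[m]; print('hook',len(P),np.median(P,0),P.min(0),P.max(0))
    if len(P)>5:
        rr=cv2.minAreaRect(P[:,:2].astype(np.float32)); print(rr)
    # pack
    m=(z>40)&(z<64)&(x>380)&(x<620)&(y>60)&(y<260)
    P=X[m]; rr=cv2.minAreaRect(P[:,:2].astype(np.float32)); print('pack',len(P),np.median(P,0),rr)
    m=(z>95)&(z<115)&(x>380)&(x<620)&(y>60)&(y<260)
    P=X[m]; print('bail',len(P)); 
    if len(P)>3: print(np.median(P,0),P.min(0),P.max(0),np.polyfit(P[:,1],P[:,0],1))
    m=(z>3)&(z<25)&(x>450)&(x<620)&(y>-320)&(y<-150)
    P=X[m]; rr=cv2.minAreaRect(P[:,:2].astype(np.float32)); print('foot',len(P),np.median(P[:,2]),rr)
E
```

```text
top rail [671.2   0.1 251.2] -0.1187080110620572 1.1731359440135427
40 10 256.9 | 44 12 260.7 | 48 11 259.3 | 52 15 265.3 | 56 21 264.0 | 60 20 264.1 | 64 20 262.4 | 68 19 263.6 | 72 19 264.3 | 76 20 262.7 | 80 18 262.4 | 84 20 264.6 | 88 30 270.5 | 92 33 271.2 | 96 30 270.3 | 100 42 271.6 | 104 39 271.0 | 108 38 270.8 | 112 31 271.3 | 116 27 269.9 | 120 10 258.2 | 124 12 259.0 | 128 12 257.7 | 132 9 256.5 | 136 10 257.8 | ends -255.75070734236834 183.95697607858332
hook 111 [ 519.1 -243.9  133.3] [ 505.3 -260.3  123. ] [ 530.7 -231.   138.8]
((517.638427734375, -246.51657104492188), (28.295671463012695, 20.11219596862793), 74.73229217529297)
pack 380 [478.3 243.9  55.6] ((476.88836669921875, 242.96640014648438), (34.08201217651367, 78.17664337158203), 89.68547058105469)
bail 32
[473.7 240.9 108.3] [470.9 229.8  95.5] [476. 259. 112.] [  0.1 456.9]
foot 1061 4.58096821406275 ((534.8733520507812, -235.35047912597656), (168.6381378173828, 169.62559509277344), 0.17389042675495148)
scene rail [671.9   0.1 249.9] -0.11845749804993366 1.2057622929814884
40 9 256.7 | 44 11 256.7 | 48 11 256
[... 168 characters left out ...]
.7 | 100 37 268.7 | 104 28 269.0 | 108 25 269.2 | 112 23 268.6 | 116 6 265.4 | 124 5 256.7 | 128 5 258.6 | 132 8 255.2 | 136 10 257.1 | ends -257.54823362394467 182.48821984240365
hook 113 [ 519.1 -249.   132.2] [ 504.2 -263.   122. ] [ 531.9 -233.3  137.6]
((518.490966796875, -248.11978149414062), (27.32650375366211, 23.11789321899414), 76.30875396728516)
pack 279 [483.4 237.6  53.4] ((477.5901794433594, 243.0534210205078), (38.62836456298828, 83.4359359741211), 84.92029571533203)
bail 26
[475.6 241.6 106.6] [471.2 229.2  95.5] [482.5 259.7 112.5] [  0.1 449. ]
foot 706 4.7714003944732895 ((535.4590454101562, -233.55374145507812), (168.12310791015625, 169.5580596923828), 0.8811922073364258)
```

```bash
cat >> h.py <<'E'
from scipy.spatial.transform import Rotation as Ro
import sys
np.set_printoptions(precision=4,suppress=True)
def pose():
    s=readout.sense(); return s['eef_pos'],Ro.from_euler('xyz',s['tcp_rot']),s
def down(yaw): return Ro.from_euler('xyz',[np.pi,0,yaw])
def lean(a,yaw=np.pi-0.0,flip=None):
    # tool z leaning: points down and toward heading h ; tool x opposite heading & down
    h=yaw; z=np.array([np.sin(a)*np.cos(h),np.sin(a)*np.sin(h),-np.cos(a)])
    y=np.array([-np.sin(h),np.cos(h),0]); x=np.cross(y,z)
    return Ro.from_matrix(np.stack([x,y,z],1))
def delta(p,R,p0=None,R0=None):
    if p0 is None: p0,R0,_=pose()
    print('shift cm',R0.inv().apply(np.array(p)-p0)/10,'turn',(R0.inv()*R).as_rotvec())
def st():
    p,R,s=pose(); print('t',s['clock'],'p',p,'rpy',s['tcp_rot'],'F',s['contact_force'],'open',s['opening'],'q',s['qpos'])
E
python3 - <<'E'
from h import *
delta([518,-247.3,200],down(1.309-np.pi/2+np.pi),np.array([251.878,-572.001,231.281]),down(.4148))
E
```

```text
shift cm [ 37.4411 -18.9916   3.1281] turn [ 0.     0.    -2.465]
```

play_rows --rows '[[0, [3, -1.5, 0.3], [0, 0, -0.1]], [0, [6, -3, 0.6], [0, 0, -0.2]], [0, [9, -4.5, 0.9], [0, 0, -0.32]], [0, [12, -6, 1.2], [0, 0, -0.44]], [0, [15, -7.5, 1.4], [0, 0, -0.56]], [0, [18, -9, 1.6], [0, 0, -0.68]], [0, [21, -10.5, 1.8], [0, 0, -0.8]], [0, [24, -12, 2], [0, 0, -0.92]], [0, [27, -13.5, 2.2], [0, 0, -1.04]], [0, [30, -15, 2.5], [0, 0, -1.16]], [0, [33, -16.5, 2.8], [0, 0, -1.28]], [0, [35, -17.7, 3], [0, 0, -1.4]]]' --squeeze 30

```text
clock: 1.15
eef_pos: [502.3, -266.8, 200.9]
tcp_rot: [3.141, -0.0, 1.822]
contact_force: [-0.5, -0.2, 0.0]
opening: 0.999
```

```bash
python3 - <<'E'
from h import *
st(); delta([518,-247.3,200],down(1.309-np.pi/2+np.pi))
E
```

```text
t 1.15 p [ 502.3279 -266.7795  200.9166] rpy [ 3.1413 -0.0005  1.8215] F [-0.4857 -0.2414  0.0042] open 0.9991489547948628 q [-0.4912  0.2979  1.7856  0.0006  1.0582 -0.7422]
shift cm [1.4981 2.0015 0.093 ] turn [ 0.0005 -0.0003 -1.0583]
```

play_rows --rows '[[0, [0.3, 0.4, 0], [0, 0, -0.12]], [0, [0.6, 0.8, 0], [0, 0, -0.24]], [0, [0.9, 1.2, 0], [0, 0, -0.36]], [0, [1.2, 1.6, 0], [0, 0, -0.48]], [0, [1.5, 2.0, 0], [0, 0, -0.6]], [0, [1.5, 2.0, 0], [0, 0, -0.72]], [0, [1.5, 2.0, 0], [0, 0, -0.84]], [0, [1.5, 2.0, 0], [0, 0, -0.96]], [0, [1.5, 2.0, 0], [0, 0, -1.058]], [0, [1.5, 2.0, 0], [0, 0, -1.058]], [0, [1.5, 2.0, 0], [0, 0, -1.058]]]'

```text
clock: 2.07
eef_pos: [516.5, -249.5, 201.1]
tcp_rot: [3.142, -0.0, 2.87]
contact_force: [-0.1, -1.2, 0.1]
opening: 1.002
```

```bash
python3 - <<'E'
from h import *
st(); delta([518,-247.3,107],down(1.309-np.pi/2+np.pi))
shot('wrist','w1')
E
```

```text
t 2.0667 p [ 516.5406 -249.5036  201.1121] rpy [ 3.1415 -0.0003  2.8696] F [-0.1285 -1.2266  0.1454] open 1.0021672913989763 q [-0.4526  0.3052  1.7748  0.      1.0619 -1.7515]
shift cm [-0.0845  0.2507  9.4112] turn [ 0.0001 -0.0003 -0.0102]
```

View pics/w1.png

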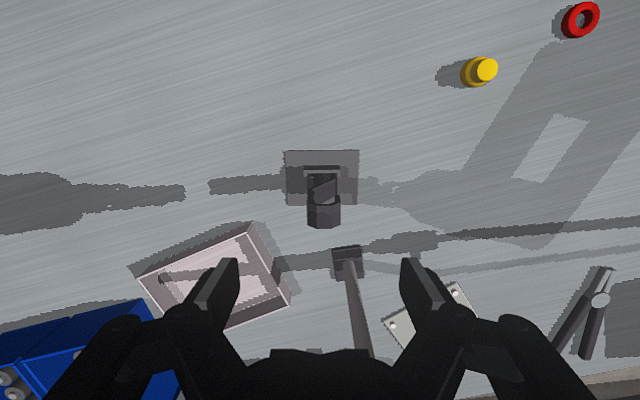

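```bash
python3 - <<'E'
from h import *
im,d,c=load('w1'); p,R,_=pose()
f=200/np.tan(np.radians(c['vfov'])/2)
P=[]
for v in range(140,240):
    for u in range(270,370):
        q=dep(c,d,u,v)
        if 126<q[2]<142 : P.append(q)
P=np.array(P);print(len(P),np.median(P,0),P.min(0),P.max(0));rr=cv2.minAreaRect(P[:,:2].astype(np.float32));print(rr)
for v in (180,190): print(dep(c,d,290,v))
a=cv2.resize(im[140:240,270:370],(600,600),interpolation=cv2.INTER_CUBIC);cv2.imwrite('pics/w1z.png',a[:,:,::-1])
E
```

```text
823 [ 515.9126 -245.6452  133.3979] [ 503.6882 -260.7206  126.0111] [ 529.4256 -230.2293  136.6972]
((516.7005615234375, -245.79681396484375), (27.365808486938477, 20.524024963378906), 75.30745697021484)
[ 508.6394 -283.9513    4.5523]
[ 520.9544 -287.81      4.6486]
```

View pics/w1z.png

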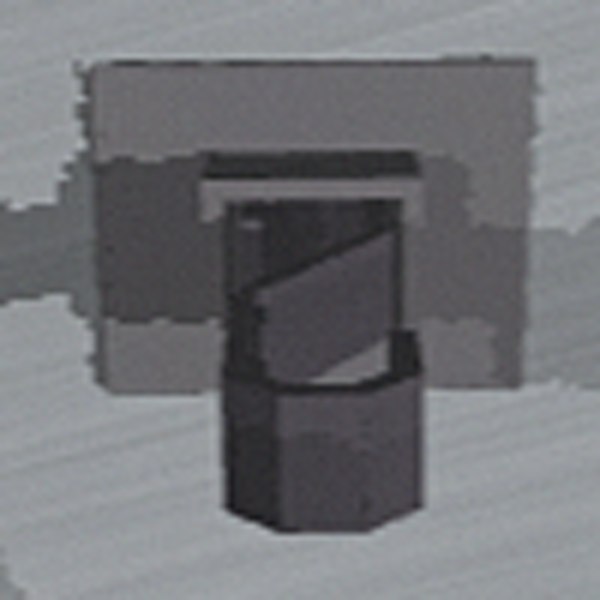

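```bash
python3 - <<'E'
from h import *
delta([517.4,-246.6,107],down(1.312+np.pi/2))
E
```

```text
shift cm [-0.0059  0.3041  9.4153] turn [ 0.0001 -0.0003 -0.0136]
```

play_rows --rows '[[0, [0, 0.1, 1.5], [0, 0, -0.005]], [0, [0, 0.2, 3], [0, 0, -0.013]], [0, [0, 0.3, 4.5], [0, 0, -0.013]], [0, [0, 0.3, 6], [0, 0, -0.013]], [0, [0, 0.3, 7], [0, 0, -0.013]], [0, [0, 0.3, 8], [0, 0, -0.013]], [0, [0, 0.3, 8.7], [0, 0, -0.013]], [0, [0, 0.3, 9.2], [0, 0, -0.013]], [0, [0, 0.3, 9.4], [0, 0, -0.013]], [0, [0, 0.3, 9.4], [0, 0, -0.013]]]'

```text
clock: 2.95
eef_pos: [517.4, -246.7, 107.1]
tcp_rot: [3.142, -0.0, 2.885]
contact_force: [-0.0, 0.8, 0.7]
opening: 1.001
```

play_rows --rows '[[60, [0, 0, 0], [0, 0, 0]], [120, [0, 0, 0], [0, 0, 0]], [255, [0, 0, 0], [0, 0, 0]], [255, [0, 0, 0], [0, 0, 0]], [255, [0, 0, 0], [0, 0, 0]], [255, [0, 0, 0], [0, 0, 0]], [255, [0, 0, 0], [0, 0, 0]], [255, [0, 0, 0], [0, 0, 0]]]' --squeeze 40

```text
clock: 3.62
eef_pos: [517.8, -246.8, 107.7]
tcp_rot: [-3.142, 0.001, 2.886]
contact_force: [0.1, 0.3, 6.0]
opening: 0.319
```

```bash
python3 - <<'E'
from h import *
st(); shot('wrist','w2')
E
```

```text
t 3.6167 p [ 517.7931 -246.7756  107.7355] rpy [-3.1415  0.0008  2.8858] F [0.0831 0.3453 5.9935] open 0.3187904016284508 q [-0.4474  0.4205  1.8474  0.0001  0.8729 -1.7625]
```

View pics/w2.png

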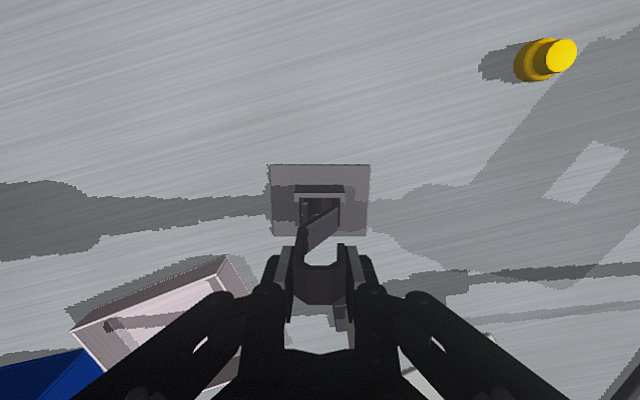

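```bash
cat >> h.py <<'E'
def rail(x,t,z): return np.array([671.5+.993*x+.1183*t, -.1183*x+.993*t, z])
def inrail(p): 
    d=np.array(p[:2])-[671.5,0]; return d@[.993,-.1183], d@[.1183,.993], p[2]
E
python3 - <<'E'
from h import *
print(rail(-70,0,0));delta(rail(-70,0,275),down(1.452))
E
```

```text
[601.99    8.281   0.   ]
shift cm [ -1.706   26.8039 -16.7239] turn [0.0005 0.0007 1.4338]
```

play_rows --rows '[[255, [0, 0, -0.8], [0, 0, 0]], [255, [0, 0, -2], [0, 0, 0]], [255, [0, 0, -3.5], [0, 0, 0]], [255, [0, 0, -5.5], [0, 0, 0]], [255, [0, 0, -7.5], [0, 0, 0]], [255, [0, 0, -10], [0, 0, 0]], [255, [0, 0, -12.5], [0, 0, 0]], [255, [0, 0, -14.5], [0, 0, 0]], [255, [0, 0, -16], [0, 0, 0]], [255, [0, 0, -16.7], [0, 0, 0]], [255, [0, 0, -16.7], [0, 0, 0]]]'

```text
clock: 4.58
eef_pos: [518.2, -247.1, 276.6]
tcp_rot: [-3.141, 0.003, 2.886]
contact_force: [0.2, 0.3, -0.8]
opening: 0.322
```

```bash
python3 - <<'E'
from h import *
st();delta(rail(-70,0,275),down(1.452)); shot('scene','s2')
E
```

```text
t 4.5833 p [ 518.1691 -247.0648  276.6383] rpy [-3.1409  0.0034  2.8858] F [ 0.165   0.308  -0.7545] open 0.32200869931172754 q [-0.4475  0.2313  1.6967 -0.0001  1.2101 -1.7624]
shift cm [-1.6472 26.8247  0.1501] turn [0.0018 0.0033 1.4338]
```

View pics/s2.png

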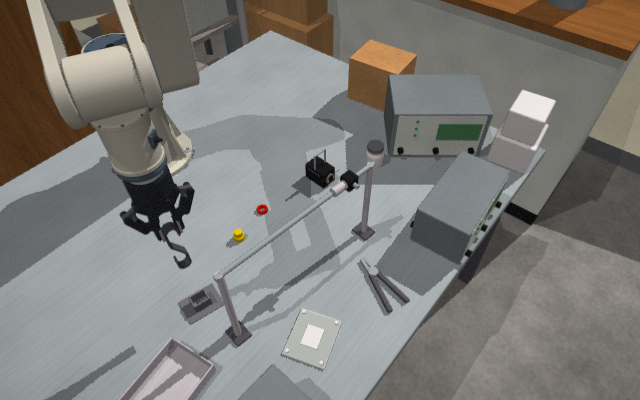

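play_rows --rows '[[255, [0, 1, 0], [0, 0, 0.08]], [255, [-0.1, 3, 0], [0, 0, 0.2]], [255, [-0.2, 6, 0], [0, 0, 0.32]], [255, [-0.4, 9, 0], [0, 0, 0.44]], [255, [-0.6, 12, 0], [0, 0, 0.56]], [255, [-0.8, 15, 0], [0, 0, 0.68]], [255, [-1, 18, 0], [0, 0, 0.8]], [255, [-1.2, 21, 0], [0, 0, 0.92]], [255, [-1.4, 23.5, 0.1], [0, 0, 1.04]], [255, [-1.6, 25.5, 0.1], [0, 0, 1.16]], [255, [-1.65, 26.5, 0.15], [0, 0, 1.28]], [255, [-1.65, 26.8, 0.15], [0.002, 0.003, 1.38]]]'

```text
clock: 5.63
eef_pos: [600.8, 10.4, 270.9]
tcp_rot: [-3.136, -0.001, 1.501]
contact_force: [-0.8, -0.1, -0.1]
opening: 0.317
```

play_rows --rows '[[255, [0, 0, 0], [0, 0, 0.053]], [255, [0, 0, 0], [0, 0, 0.053]], [255, [0, 0, 0], [0, 0, 0.053]]]'

```text
clock: 5.88
eef_pos: [600.6, 8.4, 271.5]
tcp_rot: [-3.136, -0.001, 1.455]
contact_force: [0.0, -0.5, -0.3]
opening: 0.324
```

```bash
python3 - <<'E'
from h import *
st();print(inrail(pose()[0]));delta(rail(0,0,270),down(1.452)); 
for n in('scene','wrist'): shot(n,n+'3')
im,d,c=load('scene3')
a=cv2.resize(im[100:260,160:400],(780,520),interpolation=cv2.INTER_CUBIC);cv2.imwrite('pics/s3z.png',a[:,:,::-1])
E
```

```text
t 5.8833 p [600.5973   8.4367 271.518 ] rpy [-3.1363 -0.0005  1.4548] F [ 0.0442 -0.5357 -0.2605] open 0.323907795803005 q [0.0109 0.2829 1.6398 0.0013 1.224  0.1264]
(np.float64(-71.40442909222857), np.float64(-0.010119572357325315), np.float64(271.5179565042232))
shift cm [-0.0178  7.141   0.1141] turn [-0.0053 -0.0005  0.0028]
```

View pics/s3z.png

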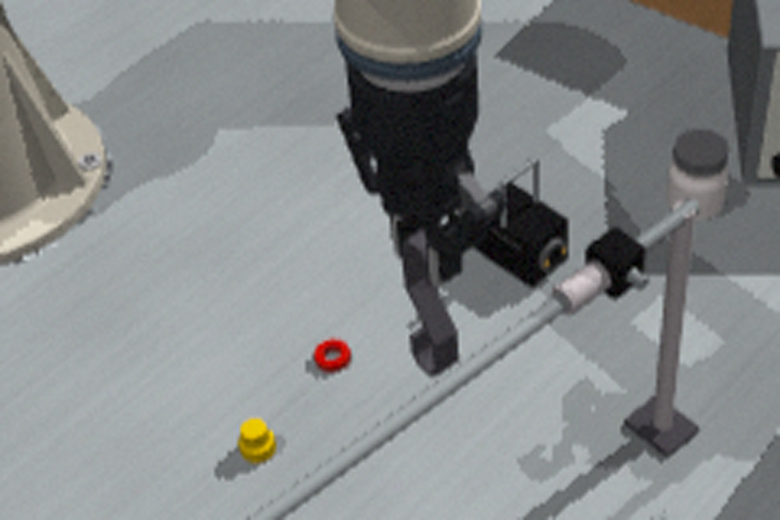

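View pics/wrist3.png

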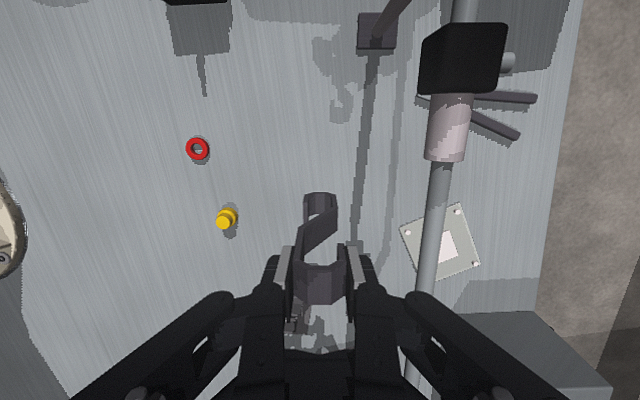

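```bash
python3 - <<'E'
from h import *
im,d,c=load('wrist3')
p=pose()[0]; print(inrail(p))
P=[]
for v in range(185,310,2):
    for u in range(295,348,2):
        q=dep(c,d,u,v)
        if 150<q[2]<310: P.append([u,v,*inrail(q)])
P=np.array(P)
for z0 in range(150,310,10):
    q=P[(P[:,4]>=z0)&(P[:,4]<z0+10)]
    if len(q)>2: print(z0,len(q),'x',q[:,2].min(),q[:,2].max(),'t',q[:,3].min(),q[:,3].max(),'zmax',q[:,4].max())
# sleeve & rail in wrist view
P=[]
for v in range(20,400,2):
    for u in range(370,520,2):
        q=dep(c,d,u,v)
        if 235<q[2]<275: P.append(inrail(q))
P=np.array(P)
for t in range(-20,110,6):
    q=P[(P[:,1]>=t)&(P[:,1]<t+6)]
    if len(q): print(t,len(q),q[:,0].min(),q[:,0].max(),np.percentile(q[:,2],95))
E
```

```text
(np.float64(-71.1744795018576), np.float64(-0.19509001548505459), np.float64(272.06023068113296))
170 114 x -83.3021442913778 -58.70128394602862 t -9.243078148207976 10.683828092550971 zmax 179.73232314727792
180 9 x -86.53081825104915 -59.01630547940785 t 10.274307082253918 10.970828153569238 zmax 189.66207187983508
190 42 x -86.15166375070709 -59.30504869704894 t -8.079388309783054 10.710710790189399 zmax 199.67997235845493
200 9 x -61.77642629474618 -58.488141827111534 t -9.957794504600027 10.7116579716785 zmax 209.95993501540147
210 52 x -68.13481130712672 -58.69686739164164 t -8.77683781583977 10.647267899840452 zmax 219.98872221485132
220 54 x -73.975809544165 -65.10413491805383 t -9.171580466308816 10.83889107367243 zmax 229.7369477204386
230 66 x -80.67529339116327 -71.01113866576897 t -9.053003373329922 10.7539412973425 zmax 239.8315595514045
240 66 x -86.69319072632346 -76.55555744668105 t -8.80558127461432 10.660899321107916 zmax 249.36206452794744
250 26 x -86.35757124595719 -82.4756173131711 t -10.261555042118683 10.51224341709104 zmax 258.0464232966856
260 14 x -86.3675
[... 1201 characters left out ...]
4832236
46 58 -6.523195117863927 5.182101891379163 256.6501828420414
52 68 -11.726926567263158 7.700719731597135 261.29414669033827
58 117 -11.318144775977714 8.503523571776613 261.8258630213548
64 111 -11.549978873271371 8.31912418141569 261.4937667027667
70 119 -11.44542830108177 8.781355443742957 261.5343030369856
76 126 -11.566060147916271 9.052319778811665 261.8606022125314
82 131 -11.634388488824982 8.557436939854174 261.8001482121182
88 217 -15.793901586882379 13.516268823568554 268.15156811272135
94 272 -16.423771153397077 12.970302455124612 268.7143380636736
100 312 -16.186790091999033 26.52002132790059 268.574755727555
106 334 -15.92819565393295 26.64160118555012 268.54669177214095
```

play_rows --rows '[[255, [0, 0.6, 0.3], [-0.005, 0, 0.003]], [255, [0, 1.5, 0.4], [-0.005, 0, 0.003]], [255, [0, 2.5, 0.4], [-0.005, 0, 0.003]], [255, [0, 3.5, 0.4], [-0.005, 0, 0.003]], [255, [0, 4.5, 0.4], [-0.005, 0, 0.003]], [255, [0, 5.5, 0.4], [-0.005, 0, 0.003]], [255, [0, 6.3, 0.4], [-0.005, 0, 0.003]], [255, [0, 6.9, 0.4], [-0.005, 0, 0.003]], [255, [0, 7.2, 0.4], [-0.005, 0, 0.003]], [255, [0, 7.2, 0.4], [-0.005, 0, 0.003]], [255, [0, 7.2, 0.4], [-0.005, 0, 0.003]]]'

```text
clock: 6.9
eef_pos: [672.5, -0.0, 268.4]
tcp_rot: [3.14, -0.001, 1.45]
contact_force: [-0.0, -0.4, -0.4]
opening: 0.317
```

```bash
python3 - <<'E'
from h import *
st();print(inrail(pose()[0]));delta(rail(.6,0,235),down(1.452)); 
for n in('scene','wrist'): shot(n,n+'4')
im,d,c=load('scene4')
a=cv2.resize(im[100:260,160:400],(780,520),interpolation=cv2.INTER_CUBIC);cv2.imwrite('pics/s4z.png',a[:,:,::-1])
E
```

```text
t 6.9 p [672.5285  -0.0296 268.3927] rpy [ 3.1403 -0.0008  1.4498] F [-0.0341 -0.3711 -0.4461] open 0.31744666814498157 q [-0.0026  0.3965  1.4853  0.0007  1.2585  0.1182]
(np.float64(1.024771731239639), np.float64(0.0922431027784679), np.float64(268.39269687859405))
shift cm [-0.012  -0.0466  3.3392] turn [ 0.0013 -0.0008 -0.0022]
```

View pics/s4z.png

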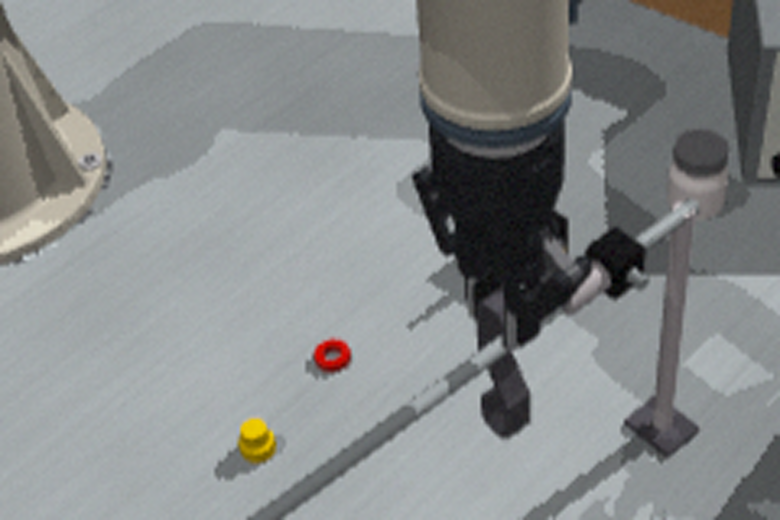

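View pics/wrist4.png

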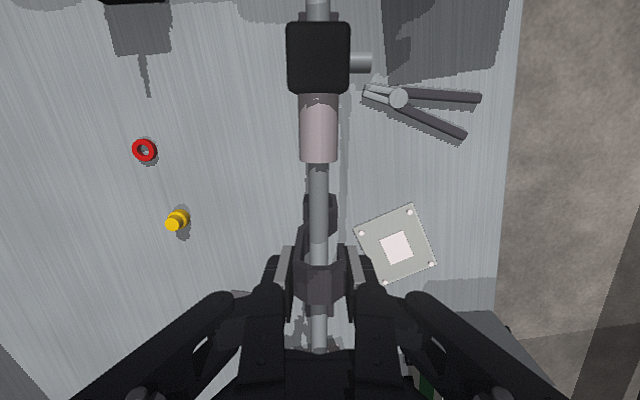

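play_rows --rows '[[255, [0, -0.02, 0.4], [0, 0, 0]], [255, [0, -0.03, 1], [0, 0, 0]], [255, [0, -0.03, 1.6], [0, 0, 0]], [255, [0, -0.03, 2.2], [0, 0, 0]], [255, [0, -0.03, 2.6], [0, 0, 0]], [255, [0, -0.03, 2.9], [0, 0, 0]], [255, [0, -0.03, 3.1], [0, 0, 0]], [255, [0, -0.03, 3.2], [0, 0, 0]], [255, [0, -0.03, 3.2], [0, 0, 0]]]'

```text
clock: 7.75
eef_pos: [672.5, 0.0, 236.4]
tcp_rot: [3.14, -0.001, 1.45]
contact_force: [-0.5, -0.5, -0.7]
opening: 0.318
```

play_rows --rows '[[255, [0, 0, 0.05], [0, 0, 0]], [255, [0, 0, 0.1], [0, 0, 0]], [255, [0, 0, 0.15], [0, 0, 0]], [255, [0, 0, 0.15], [0, 0, 0]]]'

```text
clock: 8.08
eef_pos: [672.5, 0.0, 235.1]
tcp_rot: [3.14, -0.001, 1.45]
contact_force: [-0.7, 0.2, -1.4]
opening: 0.318
```

play_rows --rows '[[255, [0, 0, 0.05], [0, 0, 0]], [255, [0, 0, 0.1], [0, 0, 0]], [255, [0, 0, 0.1], [0, 0, 0]]]'

```text
clock: 8.33
eef_pos: [672.4, 0.1, 234.0]
tcp_rot: [3.14, -0.001, 1.45]
contact_force: [1.0, 0.2, -0.7]
opening: 0.317
```

play_rows --rows '[[255, [0, 0, 0.04], [0, 0, 0]], [255, [0, 0, 0.07], [0, 0, 0]], [255, [0, 0, 0.07], [0, 0, 0]]]'

```text
clock: 8.58
eef_pos: [672.5, 0.0, 233.7]
tcp_rot: [3.14, -0.001, 1.45]
contact_force: [-1.2, -0.3, 2.3]
opening: 0.315
```

play_rows --rows '[[255, [0.2, 0, -0.05], [0, 0, 0]], [255, [0.6, 0, -0.05], [0, 0, 0]], [255, [1.1, 0, -0.05], [0, 0, 0]], [255, [1.6, 0, -0.05], [0, 0, 0]], [255, [2.1, 0, -0.05], [0, 0, 0]], [255, [2.6, 0, -0.05], [0, 0, 0]], [255, [3.0, 0, -0.05], [0, 0, 0]], [255, [3.3, 0, -0.05], [0, 0, 0]], [255, [3.5, 0, -0.05], [0, 0, 0]], [255, [3.6, 0, -0.05], [0, 0, 0]], [255, [3.6, 0, -0.05], [0, 0, 0]]]'

```text
clock: 9.5
eef_pos: [676.8, 36.0, 233.8]
tcp_rot: [3.14, -0.001, 1.45]
contact_force: [-0.6, -0.2, -0.0]
opening: 0.322
```

```bash
python3 - <<'E'
from h import *
st();print(inrail(pose()[0]))
shot('wrist','wrist5')
E
```

```text
t 9.5 p [676.7982  36.0039 233.8126] rpy [ 3.1399 -0.0008  1.4501] F [-0.6266 -0.162  -0.0423] open 0.3224302168208971 q [0.0507 0.4315 1.5099 0.0006 1.1985 0.1712]
(np.float64(1.0018135395488739), np.float64(36.378628869476934), np.float64(233.81257496230253))
```

View pics/wrist5.png

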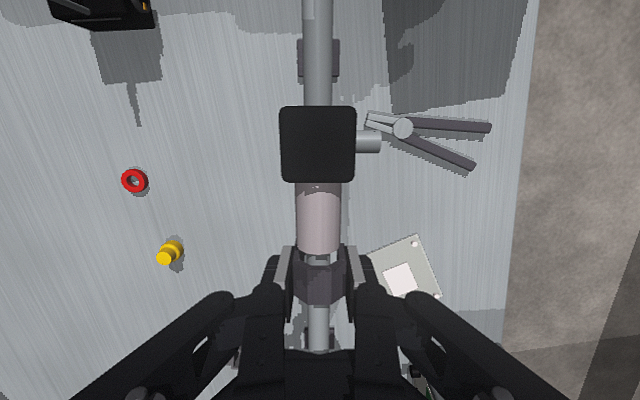

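play_rows --rows '[[255, [0.06, 0, 0], [0, 0, 0]], [255, [0.12, 0, 0], [0, 0, 0]], [255, [0.18, 0, 0], [0, 0, 0]], [255, [0.24, 0, 0], [0, 0, 0]], [255, [0.3, 0, 0], [0, 0, 0]], [255, [0.3, 0, 0], [0, 0, 0]]]'

```text
clock: 10.05
eef_pos: [677.2, 38.8, 233.9]
tcp_rot: [3.14, -0.001, 1.45]
contact_force: [0.2, 0.1, -0.9]
opening: 0.317
```

play_rows --rows '[[255, [0.04, 0, 0], [0, 0, 0]], [255, [0.08, 0, 0], [0, 0, 0]], [255, [0.1, 0, 0], [0, 0, 0]], [255, [0.1, 0, 0], [0, 0, 0]]]'

```text
clock: 10.38
eef_pos: [677.3, 39.8, 233.9]
tcp_rot: [3.14, -0.001, 1.45]
contact_force: [-1.1, -0.9, 0.3]
opening: 0.316
```

play_rows --rows '[[255, [0.03, 0, 0], [0, 0, 0]], [255, [0.06, 0, 0], [0, 0, 0]], [255, [0.06, 0, 0], [0, 0, 0]]]'

```text
clock: 10.63
eef_pos: [677.4, 40.4, 233.9]
tcp_rot: [3.14, -0.001, 1.45]
contact_force: [-0.1, 0.0, 0.4]
opening: 0.321
```

play_rows --rows '[[255, [0.03, 0, 0], [0, 0, 0]], [255, [0.06, 0, 0], [0, 0, 0]], [255, [0.06, 0, 0], [0, 0, 0]]]'

```text
clock: 10.88
eef_pos: [677.5, 41.0, 233.9]
tcp_rot: [3.14, -0.001, 1.45]
contact_force: [-0.1, 0.6, -0.7]
opening: 0.318
```

play_rows --rows '[[255, [0.03, 0, 0], [0, 0, 0]], [255, [0.05, 0, 0], [0, 0, 0]], [255, [0.05, 0, 0], [0, 0, 0]]]'

```text
clock: 11.13
eef_pos: [677.5, 41.5, 233.9]
tcp_rot: [3.14, -0.001, 1.45]
contact_force: [-0.5, 0.5, -1.3]
opening: 0.317
```

play_rows --rows '[[255, [0.03, 0, 0], [0, 0, 0]], [255, [0.05, 0, 0], [0, 0, 0]], [255, [0.05, 0, 0], [0, 0, 0]]]'

```text
clock: 11.38
eef_pos: [677.6, 41.9, 233.9]
tcp_rot: [3.14, -0.001, 1.45]
contact_force: [0.1, -0.5, -0.3]
opening: 0.32
```

play_rows --rows '[[255, [0.03, 0, 0], [0, 0, 0]], [255, [0.05, 0, 0], [0, 0, 0]], [255, [0.05, 0, 0], [0, 0, 0]]]'

```text
clock: 11.63
eef_pos: [677.6, 42.5, 233.9]
tcp_rot: [3.14, -0.001, 1.45]
contact_force: [0.8, 1.0, -0.8]
opening: 0.317
```

play_rows --rows '[[255, [0.03, 0, 0], [0, 0, 0]], [255, [0.06, 0, 0], [0, 0, 0]], [255, [0.06, 0, 0], [0, 0, 0]]]'

```text
clock: 11.88
eef_pos: [677.7, 43.0, 233.9]
tcp_rot: [3.14, -0.001, 1.45]
contact_force: [0.4, -0.3, -1.1]
opening: 0.32
```

```bash
python3 - <<'E'
from h import *
st();print(inrail(pose()[0]))
shot('wrist','wrist6')
im,d,c=load('wrist6')
a=cv2.resize(im[230:310,270:370],(750,600),interpolation=cv2.INTER_CUBIC);cv2.imwrite('pics/w6z.png',a[:,:,::-1])
E
```

```text
t 11.8833 p [677.6958  43.0407 233.8857] rpy [ 3.1398 -0.0008  1.4498] F [ 0.4117 -0.3467 -1.0544] open 0.3195345573246812 q [0.061  0.4334 1.5068 0.0005 1.1996 0.1818]
(np.float64(1.060716889773526), np.float64(43.47234013177817), np.float64(233.88574576432893))
```

View pics/w6z.png

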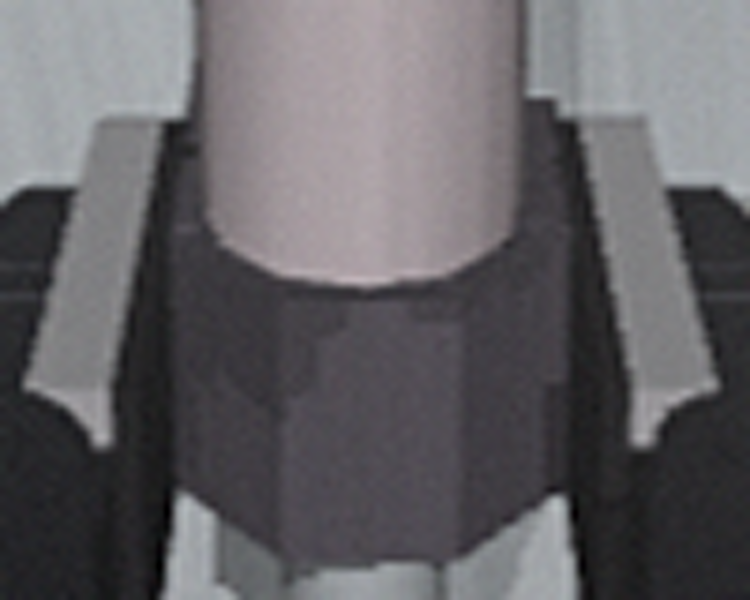

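play_rows --rows '[[255, [0.03, 0, 0], [0, 0, 0]], [255, [0.05, 0, 0], [0, 0, 0]], [255, [0.05, 0, 0], [0, 0, 0]]]'

```text
clock: 12.18
eef_pos: [677.8, 43.5, 233.9]
tcp_rot: [3.14, -0.001, 1.45]
contact_force: [0.9, -0.1, -0.7]
opening: 0.316
```

play_rows --rows '[[255, [0.03, 0, 0], [0, 0, 0]], [255, [0.05, 0, 0], [0, 0, 0]], [255, [0.05, 0, 0], [0, 0, 0]]]'

```text
clock: 12.43
eef_pos: [677.8, 44.0, 233.9]
tcp_rot: [3.14, -0.001, 1.45]
contact_force: [-1.0, -0.1, 0.1]
opening: 0.316
```

play_rows --rows '[[255, [0.03, 0, 0], [0, 0, 0]], [255, [0.05, 0, 0], [0, 0, 0]], [255, [0.05, 0, 0], [0, 0, 0]]]'

```text
clock: 12.68
eef_pos: [677.8, 44.1, 233.9]
tcp_rot: [3.14, -0.0, 1.45]
contact_force: [-0.8, -2.6, -0.8]
opening: 0.316
```

play_rows --rows '[[255, [0.03, 0, 0], [0, 0, 0]], [255, [0.05, 0, 0], [0, 0, 0]], [255, [0.05, 0, 0], [0, 0, 0]]]'

```text
clock: 12.93
eef_pos: [677.9, 44.2, 233.9]
tcp_rot: [3.14, 0.0, 1.45]
contact_force: [-0.5, -5.2, -0.3]
opening: 0.317
```

play_rows --rows '[[255, [0.03, 0, 0], [0, 0, 0]], [255, [0.06, 0, 0], [0, 0, 0]], [255, [0.06, 0, 0], [0, 0, 0]], [255, [0.06, 0, 0], [0, 0, 0]], [255, [0.06, 0, 0], [0, 0, 0]], [255, [0.06, 0, 0], [0, 0, 0]]]'

```text
clock: 13.43
eef_pos: [677.8, 44.2, 233.9]
tcp_rot: [3.14, 0.001, 1.45]
contact_force: [-2.0, -7.5, 0.2]
opening: 0.317
```

```bash
python3 - <<'E'
from h import *
st();print(inrail(pose()[0])); shot('scene','s6')
im,d,c=load('s6')
a=cv2.resize(im[100:260,240:480],(780,520),interpolation=cv2.INTER_CUBIC);cv2.imwrite('pics/s6z.png',a[:,:,::-1])
E
```

```text
t 13.4333 p [677.8174  44.1775 233.8677] rpy [3.14   0.0013 1.4496] F [-1.9526 -7.5487  0.1765] open 0.31672165429170096 q [ 0.0637  0.434   1.5058 -0.0017  1.2005  0.1855]
(np.float64(1.0469384297706812), np.float64(44.61555396197333), np.float64(233.86768888928265))
```

View pics/s6z.png

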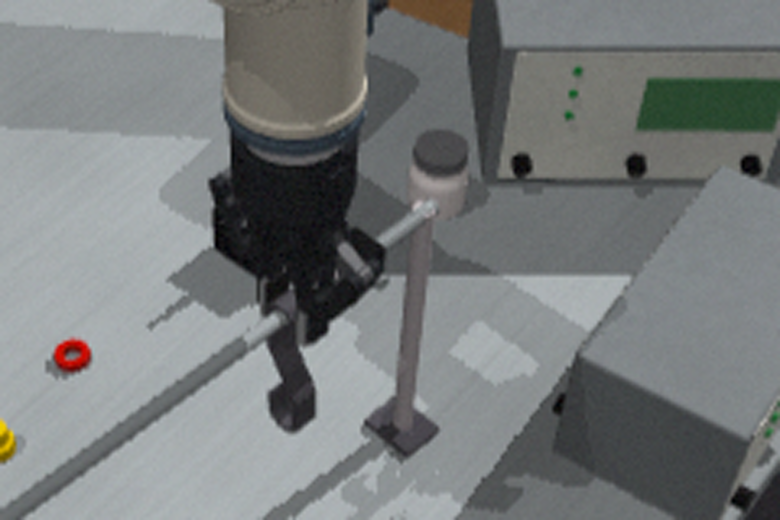

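play_rows --rows '[[255, [-0.05, 0, 0], [0, 0, 0]], [255, [-0.1, 0, 0], [0, 0, 0]], [255, [-0.1, 0, 0], [0, 0, 0]]]'

```text
clock: 13.73
eef_pos: [677.8, 44.2, 233.9]
tcp_rot: [3.14, -0.0, 1.45]
contact_force: [-1.7, -4.7, -0.5]
opening: 0.321
```

play_rows --rows '[[170, [0, 0, 0], [0, 0, 0]], [160, [0, 0, 0], [0, 0, 0]], [150, [0, 0, 0], [0, 0, 0]], [140, [0, 0, 0], [0, 0, 0]], [120, [0, 0, 0], [0, 0, 0]], [80, [0, 0, 0], [0, 0, 0]], [20, [0, 0, 0], [0, 0, 0]], [0, [0, 0, 0], [0, 0, 0]], [0, [0, 0, 0], [0, 0, 0]], [0, [0, 0, 0], [0, 0, 0]], [0, [0, 0, 0], [0, 0, 0]]]'

```text
clock: 14.65
eef_pos: [677.9, 44.6, 233.9]
tcp_rot: [3.14, -0.001, 1.45]
contact_force: [0.0, 0.1, 0.4]
opening: 1.004
```

```bash
python3 - <<'E'
from h import *
st(); shot('wrist','w7')
E
```

```text
t 14.65 p [677.9037  44.5998 233.9073] rpy [ 3.1398 -0.0008  1.4498] F [0.009  0.1381 0.376 ] open 1.0036046713823232 q [0.0632 0.4338 1.506  0.0005 1.1998 0.1841]
```

View pics/w7.png

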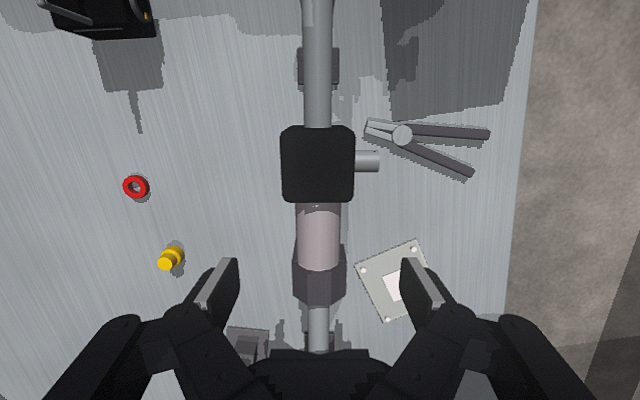

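play_rows --rows '[[0, [0, 0, -0.5], [0, 0, 0]], [0, [0, 0, -1.5], [0, 0, 0]], [0, [0, 0, -3], [0, 0, 0]], [0, [0, 0, -5], [0, 0, 0]], [0, [0, 0, -7], [0, 0, 0]], [0, [0, 0, -9], [0, 0, 0]], [0, [0, 0, -10], [0, 0, 0]], [0, [0, 0, -10], [0, 0, 0]]]'

```text
clock: 15.37
eef_pos: [679.0, 44.6, 337.6]
tcp_rot: [3.135, -0.002, 1.45]
contact_force: [0.1, -0.3, 0.7]
opening: 1.0
```

```bash
python3 - <<'E'
from h import *
T=np.load('pics/topcl.npy');S=np.load('pics/scenecl.npy')
for n,X in dict(top=T,scene=S).items():
    x,y,z=X[...,0],X[...,1],X[...,2]
    for lo,hi in((49,62),(20,62)):
        P=X[(z>lo)&(z<hi)&(x>400)&(x<560)&(y>160)&(y<340)]
        print(n,lo,len(P),np.median(P,0),cv2.minAreaRect(P[:,:2].astype(np.float32)))
    P=X[(z>95)&(z<116)&(x>400)&(x<560)&(y>160)&(y<340)]
    print('bail',len(P),np.median(P,0),P.min(0),P.max(0),np.polyfit(P[:,1],P[:,0],1))
st()
shot('wrist','w8'); shot('scene','s8'); shot('top','t8')
im,d,c=load('s8')
a=cv2.resize(im[100:260,240:480],(780,520),interpolation=cv2.INTER_CUBIC);cv2.imwrite('pics/s8z.png',a[:,:,::-1])
E
```

```text
top 49 526 [478.1464 252.4427  55.7895] ((474.46563720703125, 252.57643127441406), (51.38909149169922, 73.68828582763672), 85.87696075439453)
top 20 606 [478.3554 249.669   55.4425] ((477.7486877441406, 252.3397674560547), (51.38909149169922, 80.27149200439453), 85.87696075439453)
bail 51 [475.5714 251.1059 108.3067] [470.9192 229.8073  95.5396] [478.3306 275.9474 111.9519] [  0.0696 457.1898]
scene 49 306 [479.8156 248.2117  54.2004] ((476.0368957519531, 250.42837524414062), (51.9057502746582, 75.12452697753906), 85.62968444824219)
scene 20 519 [486.5037 240.2438  51.8186] ((478.061279296875, 249.62564086914062), (53.19795608520508, 83.71519470214844), 85.62968444824219)
bail 38 [476.3422 250.6146 105.6182] [471.2465 229.2173  95.522 ] [482.4726 275.081  112.5326] [  0.0589 461.4211]
t 15.3667 p [678.9714  44.5901 337.5634] rpy [ 3.1347 -0.0017  1.4498] F [ 0.0657 -0.2753  0.6868] open 1.0000816129789187 q [0.0631 0.3631 1.3851 0.0005 1.3863 0.1841]
```

View pics/s8z.png

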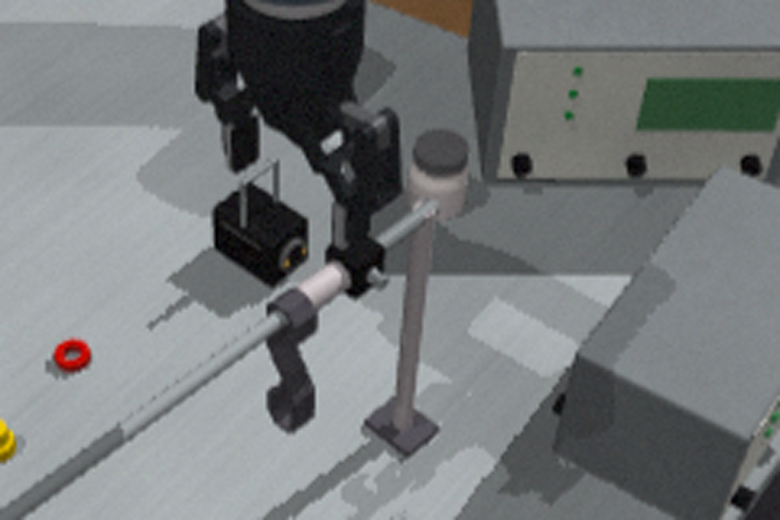

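View pics/w8.png

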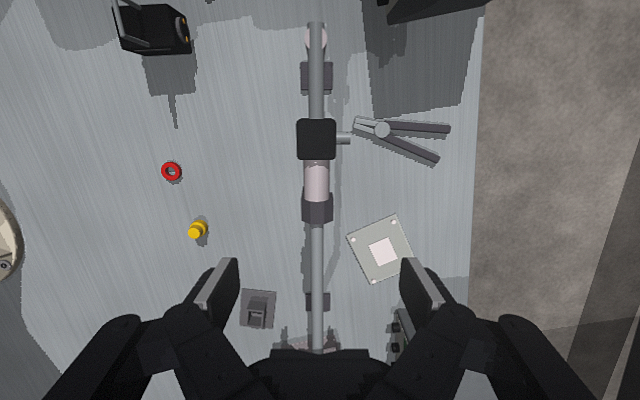

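```bash
python3 - <<'E'
from h import *
g=np.array([450.6,253.3,34]); R=lean(np.radians(38),-0.072); z=R.as_matrix()[:,2]
tcp=g+22*z; pre=tcp-85*z; print('tcp',tcp,'pre',pre,R.as_matrix())
hi=pre+[-0,0,90]; print(hi); delta(hi,R)
# hook check from s8,t8
for tag in('s8','t8','w8'):
    im,d,c=load(tag); P=[]
    for v in range(0,400):
        for u in range(0,640):
            if d[v,u]>0:
                q=dep(c,d,u,v)
                if abs(q[0]-676)<60 and abs(q[1]-43)<80 and 120<q[2]<330: P.append(inrail(q))
    P=np.array(P)
    for lo,hi2 in((257.5,264),(130,160),(160,200),(200,230)):
        q=P[(P[:,2]>lo)&(P[:,2]<hi2)&(P[:,1]<52)&(abs(P[:,0])<40)]
        if len(q)>3: print(tag,lo,len(q),'x',q[:,0].min(),q[:,0].max(),'t',np.percentile(q[:,1],[2,50,98]),'z',q[:,2].min(),q[:,2].max())
E
```

```text
tcp [464.1095 252.3256  16.6638] pre [411.9138 256.0902  83.6447] [[-0.786   0.0719  0.6141]
 [ 0.0567  0.9974 -0.0443]
 [-0.6157 -0.     -0.788 ]]
[411.9138 256.0902 173.6447]
shift cm [ 17.7927 -28.8986  15.9175] turn [-0.5345 -0.5097 -1.5547]
s8 257.5 54 x -6.392770160262676 10.622756127191485 t [11.3636 40.7693 51.6587] z 257.5881697735989 262.53781570339584
s8 130 125 x -14.459048517592885 16.531087047197087 t [31.6759 39.1342 51.5273] z 130.6778081857144 159.80284080380022
s8 160 137 x -10.861104929881952 16.342261137949258 t [32.0358 40.8403 51.4888] z 160.25371595799834 199.93370766401597
s8 200 65 x -13.122834914019968 13.669952581969321 t [32.2381 40.8712 50.9859] z 200.51786161290727 229.99886811900672
t8 257.5 37 x -4.338295430643708 3.567408533900173 t [-30.5257  -2.8933  21.3386] z 257.5235239321397 259.4935066886667
w8 257.5 401 x -10.12189166335365 9.310649920250981 t [ 9.8086 43.6038 51.7231] z 257.5134673294933 262.24783702710624
```

play_rows --rows '[[0, [0.7, -1.2, 0.6], [-0.02, -0.02, -0.06]], [0, [1.8, -2.9, 1.6], [-0.05, -0.05, -0.155]], [0, [3, -4.9, 2.7], [-0.09, -0.087, -0.264]], [0, [4.3, -6.9, 3.8], [-0.128, -0.122, -0.373]], [0, [5.5, -9, 4.9], [-0.166, -0.158, -0.482]], [0, [6.8, -11, 6], [-0.203, -0.194, -0.591]], [0, [8, -13, 7.2], [-0.24, -0.229, -0.7]], [0, [9.3, -15, 8.3], [-0.278, -0.265, -0.808]], [0, [10.5, -17, 9.4], [-0.315, -0.3, -0.917]], [0, [11.7, -19, 10.5], [-0.353, -0.336, -1.026]], [0, [13, -21, 11.6], [-0.39, -0.372, -1.135]], [0, [14.2, -23, 12.7], [-0.428, -0.408, -1.244]]]'

```text
clock: 16.52
eef_pos: [464.9, 213.8, 205.1]
tcp_rot: [3.038, 0.546, 2.706]
contact_force: [1.2, -0.3, -1.3]
opening: 1.002
```

```bash
python3 - <<'E'
from h import *
g=np.array([450.6,253.3,34]); R=lean(np.radians(38),-0.072); z=R.as_matrix()[:,2]
st(); delta(g-63*z+[0,0,90],R)
E
```

```text
t 16.5167 p [464.9175 213.7785 205.0924] rpy [3.0383 0.5459 2.706 ] F [ 1.2203 -0.2592 -1.256 ] open 1.002021067737091 q [ 0.7209  0.0828  2.1896 -0.7594  0.6768  0.1157]
shift cm [ 7.2656  1.667  -0.5651] turn [-0.1044 -0.1003 -0.3045]
```

play_rows --rows '[[0, [2, 0.4, -0.1], [-0.03, -0.03, -0.09]], [0, [4, 0.9, -0.3], [-0.06, -0.06, -0.18]], [0, [6, 1.4, -0.5], [-0.09, -0.09, -0.27]], [0, [7.2, 1.7, -0.6], [-0.104, -0.1, -0.304]], [0, [7.2, 1.7, -0.6], [-0.104, -0.1, -0.304]], [0, [7.2, 1.7, -0.6], [-0.104, -0.1, -0.304]]]'

```text
clock: 17.02
eef_pos: [413.5, 255.8, 174.8]
tcp_rot: [3.142, 0.661, 3.064]
contact_force: [-1.6, 0.3, 0.4]
opening: 1.001
```

```bash
python3 - <<'E'
from h import *
g=np.array([450.6,253.3,34]); R=lean(np.radians(38),-0.072); z=R.as_matrix()[:,2]
st(); delta(g-63*z,R)
shot('wrist','w9');shot('top','t9')
E
```

```text
t 17.0167 p [413.5497 255.7797 174.8253] rpy [3.1416 0.6611 3.0635] F [-1.6004  0.2538  0.4211] open 1.0005399625012368 q [ 0.9237  0.1105  2.3222 -1.1008  0.6188  0.3322]
shift cm [5.7287 0.0179 7.0957] turn [-0.0037 -0.0022 -0.0048]
```

View pics/w9.png

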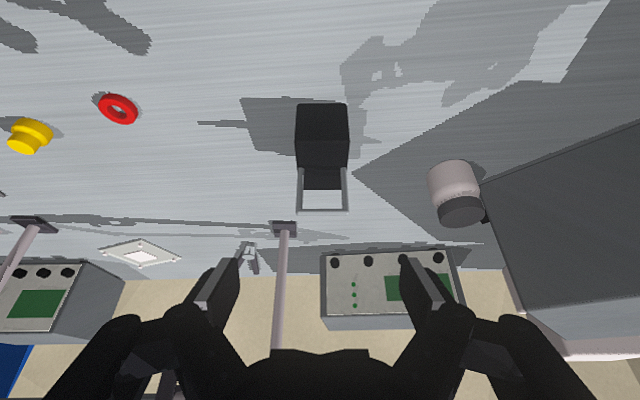

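View pics/t9.png

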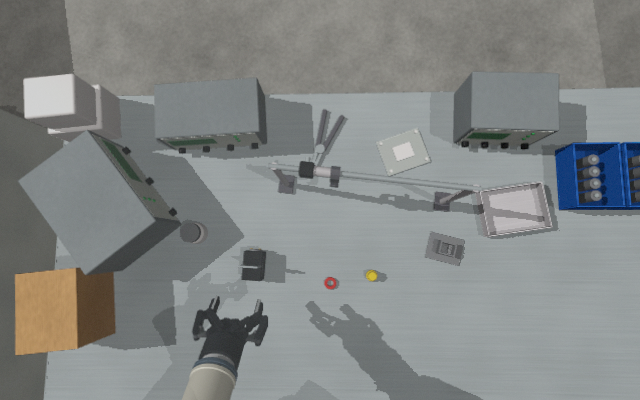

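```bash
python3 - <<'E'
from h import *
g=np.array([450.6,253.3,34]); R=lean(np.radians(38),-0.072); z=R.as_matrix()[:,2]
delta(g+22*z,R); delta(g+22*z+[-20,1.4,50],R)
E
```

```text
shift cm [ 5.9005 -0.0024 15.5944] turn [-0.0034 -0.0007 -0.0077]
shift cm [ 4.4059 -0.0124 10.4189] turn [-0.0034 -0.0007 -0.0077]
```

play_rows --rows '[[0, [0.5, 0, 1], [0, 0, 0]], [0, [1.2, 0, 2.5], [0, 0, 0]], [0, [2, 0, 4.5], [0, 0, -0.005]], [0, [2.8, 0, 6.5], [0, 0, -0.006]], [0, [3.6, 0, 8.5], [0, 0, -0.006]], [0, [4.4, 0, 10.4], [0, 0, -0.006]], [0, [4.9, 0, 12], [0, 0, -0.006]], [0, [5.3, 0, 13.5], [0, 0, -0.006]], [0, [5.6, 0, 14.7], [0, 0, -0.006]], [0, [5.8, 0, 15.3], [0, 0, -0.006]], [0, [5.9, 0, 15.6], [0, 0, -0.006]], [0, [5.9, 0, 15.6], [0, 0, -0.006]]]'

```text
clock: 18.12
eef_pos: [462.4, 284.3, 75.5]
tcp_rot: [-3.1, 0.605, 3.067]
contact_force: [-1.1, 0.7, -0.4]
opening: 1.003
```

```bash
python3 - <<'E'
from h import *
g=np.array([450.6,253.3,34]); R=lean(np.radians(38),-0.072); z=R.as_matrix()[:,2]
st(); delta(g+22*z,R)
shot('wrist','w10');shot('top','t10')
E
```

```text
t 18.1167 p [462.3955 284.3409  75.5431] rpy [-3.0995  0.605   3.0667] F [-1.07    0.6804 -0.367 ] open 1.003194545039135 q [ 0.8571  0.4018  2.2283 -1.295   0.5238  0.5372]
shift cm [ 3.0111 -2.9636  5.2055] turn [-0.0437 -0.0583 -0.0011]
```

View pics/w10.png

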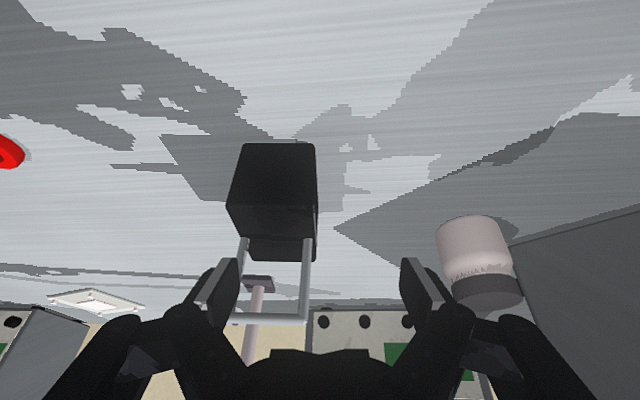

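```bash
cat > kin.py <<'E'
from h import *
from scipy.optimize import least_squares
D=[([-1.1584226,.35364,1.634168,0,1.155213,-.0024168],[251.67,-571.544,230.55],[-3.14016,0,.41478]),
([-0.4912,0.2979,1.7856,0.0006,1.0582,-0.7422],[502.3279,-266.7795,200.9166],[3.1413,-.0005,1.8215]),
([-0.4526,.3052,1.7748,0,1.0619,-1.7515],[516.5406,-249.5036,201.1121],[3.1415,-.0003,2.8696]),
([-0.4475,.2313,1.6967,-.0001,1.2101,-1.7624],[518.1691,-247.0648,276.6383],[-3.1409,.0034,2.8858]),
([.0109,.2829,1.6398,.0013,1.224,.1264],[600.5973,8.4367,271.518],[-3.1363,-.0005,1.4548]),
([-.0026,.3965,1.4853,.0007,1.2585,.1182],[672.5285,-.0296,268.3927],[3.1403,-.0008,1.4498]),
([.0632,.4338,1.506,.0005,1.1998,.1841],[677.9037,44.5998,233.9073],[3.1398,-.0008,1.4498]),
([.0631,.3631,1.3851,.0005,1.3863,.1841],[678.9714,44.5901,337.5634],[3.1347,-.0017,1.4498]),
([.7209,.0828,2.1896,-.7594,.6768,.1157],[464.9175,213.7785,205.0924],[3.0383,.5459,2.706]),
([.9237,.1105,2.3222,-1.1008,.6188,.3322],[413.5497,255.7797,174.8253],[3.1416,.6611,3.0635]),
([.8571,.4018,2.2283,-1.295,.5238,.5372],[462.3955,284.3409,75.5431],[-3.0995,.605,3.0667])]
Rz=lambda a:Ro.from_euler('z',a); Ry=lambda a:Ro.from_euler('y',a)
def rot(q,s): # forearm axis = z after Ry(q2+q3)
    return Rz(q[0])*Ry(q[1]+q[2])*Rz(s[0]*q[3])*Ry(q[4])*Rz(s[1]*q[5])*Rz(s[2])
def fk(q,P,s):
    a1,d1,a2,a3,d4,Lt=P
    R3=Rz(q[0])*Ry(q[1]+q[2])
    p=Rz(q[0]).apply([a1+a2*np.sin(q[1]),0,d1+a2*np.cos(q[1])])+R3.apply([a3,0,d4])
    R=rot(q,s); return p+R.apply([0,0,Lt]),R
best=None
for s0 in(1,-1):
  for s1 in(1,-1):
    for s2 in(np.pi/2,-np.pi/2,0,np.pi):
      s=(s0,s1,s2); e=sum((rot(q,s).inv()*Ro.from_euler('xyz',r)).magnitude()**2 for q,p,r in D)
      if best is None or e<best[0]: best=(e,s)
s=best[1]
f=least_squares(lambda P:np.concatenate([fk(q,P,s)[0]-p for q,p,r in D]),[50,350,400,30,400,250])
P=f.x
lo=np.array([-2.63,-.92,.06,-1.3,0,-3.02]);hi=np.array([2.63,2.1,2.66,4.44,2.69,3.02])
def ik(p,R,q0,free=False):
    def res(q):
        a,b=fk(q,P,s); return np.concatenate([(a-p)/100,(b.inv()*R).as_rotvec()])
    b=(-np.inf,np.inf) if free else (lo,hi)
    g=least_squares(res,q0,bounds=b); return g.x,np.abs(g.fun).max()
if __name__=='__main__': print(best,P,np.abs(f.fun).max())
E
python3 kin.py; python3 - <<'E'
from kin import *
q0=np.array([.8571,.4018,2.2283,-1.2,.5238,.5372])
for deg in (40,38,35,32,30,25):
  for yaw in (-.072,):
    R=lean(np.radians(deg),yaw); z=R.as_matrix()[:,2]; g=np.array([450.6,253.3,34])+22*z
    for b in (0,60,100):
        q,e=ik(g-b*z,R,q0,True); print(deg,b,q,e)
E
```

```text
(8.895210944330549e-08, (1, 1, 1.5707963267948966)) [  1.5846 291.1437 566.9993  58.0091 492.8153 339.7737] 1.5383964464148008
40 0 [ 0.8264  0.5648  2.3398 -1.9653  0.576   1.2269] 1.4210854715202005e-15
40 60 [ 0.9148  0.4239  2.3834 -1.7252  0.5737  1.0422] 3.986315277870744e-11
40 100 [ 0.9802  0.3251  2.4017 -1.5401  0.5926  0.8936] 5.1348507668080855e-11
38 0 [ 0.8082  0.5476  2.3291 -1.919   0.5292  1.1597] 1.1368683772161603e-15
38 60 [ 0.8902  0.4042  2.37   -1.6605  0.5319  0.9508] 2.615934135974385e-12
38 100 [ 0.9508  0.3044  2.3865 -1.4674  0.5566  0.7901] 7.955236469570081e-13
35 0 [ 0.7809  0.525   2.3115 -1.8284  0.4631  1.0398] 1.1368683772161603e-15
35 60 [ 0.8536  0.379   2.3481 -1.5398  0.4763  0.7929] 2.9825741876265965e-12
35 100 [ 0.907   0.2786  2.3617 -1.3376  0.5113  0.6178] 7.958078640513123e-15
32 0 [ 0.754   0.5061  2.2921 -1.7054  0.4041  0.8898] 1.4210854715202005e-15
32 60 [ 0.8177  0.3591  2.3241 -1.388   0.432   0.6073] 1.1368683772161603e-15
32 100 [ 0.8643  0.2591  2.3348 -1.1848  0.4787  0.4266] 5.513811629498377e-14
30 0 [ 0.7362  0.4956  2.2783 -1.6012  0.3701  0.769 ] 1.0616392387419183e-09
30 60 [ 0.7943  0.3487  2.307  -1.2703  0.4102  0.4688] 8.526512829121202e-16
30 100 [ 0.8364  0.2494  2.3157 -1.0731  0.4653  0.2914] 1.930970938701648e-12
25 0 [ 0.693   0.4764  2.2409 -1.2562  0.3129  0.3865] 1.7962520360015334e-13
25 60 [ 0.7377  0.3319  2.2614 -0.9397  0.3887  0.0921] 1.2485321576605202e-09
25 100 [ 0.7697  0.2361  2.2649 -0.7842  0.4626 -0.0494] 5.684341886080802e-16
```

```bash
python3 - <<'E'
from kin import *
im,d,c=load('top0')
print('grommet',onz(c,331,283,10),'plug',onz(c,372,275,30),'jar',onz(c,190,232,70))
q0=np.array([.8571,.4018,2.2283,-1.,.5238,.5372])
def g(px,py,yaw,gx,deg,b=0,dz=0,extra=22):
    R=lean(np.radians(deg),yaw); M=R.as_matrix()
    p=np.array([px+gx*np.cos(yaw),py+gx*np.sin(yaw),34.+dz])+(extra-b)*M[:,2]
    return p,R
for deg in(24,25,26):
  for gx in(-25,-30):
    print(deg,gx,*ik(*g(475.5,251.5,-.072,gx,deg),q0,True))
for px,py,yaw in((500,130,-.1186),(500,130,0),(520,130,-.1186),(520,130,.1),(530,110,-.1)):
  for deg in(25,38):
    for b in(0,80): print(px,py,yaw,deg,b,*ik(*g(px,py,yaw,-25,deg,b),q0,True))
E
```

```text
grommet [426.8958  51.4283  10.    ] plug [449.2943 -54.0387  30.    ] jar [559.4753 409.2713  70.    ]
24 -25 [ 0.6847  0.4737  2.2331 -1.1753  0.3074  0.2989] 4.6043169277254495e-14
24 -30 [ 0.693   0.4709  2.2405 -1.1855  0.3088  0.3175] 1.3073986337985844e-14
25 -25 [ 0.6931  0.4764  2.241  -1.2563  0.3129  0.3867] 3.208100451956852e-14
25 -30 [ 0.7016  0.4737  2.2484 -1.2656  0.3148  0.4046] 2.3874235921539365e-14
26 -25 [ 0.7016  0.4794  2.2488 -1.3342  0.3205  0.4716] 1.5216983229038305e-12
26 -30 [ 0.7102  0.4768  2.2561 -1.3424  0.3228  0.4887] 4.3206682676100175e-12
500 130 -0.1186 25 0 [ 0.4107  0.4484  2.3205 -1.6161  0.2153  0.5339] 1.1368683772161603e-15
500 130 -0.1186 25 80 [ 0.4603  0.2316  2.3507 -0.9065  0.2981 -0.1515] 5.684341886080802e-16
500 130 -0.1186 38 0 [ 0.5072  0.5326  2.4275 -2.3392  0.5254  1.3585] 6.02540239924565e-14
500 130 -0.1186 38 80 [ 0.6094  0.3081  2.494  -1.9661  0.4599  1.0481] 1.0800249583553523e-14
500 130 0 25 0 [ 0.3645  0.4428  2.3371 -1.8828  0.159   0.6487] 1.3108092389302328e-11
500 130 0 25 80 [ 0.4007  0.2185  2.3716 -0.8549  0.22
[... 609 characters left out ...]
57  0.4527  2.3077 -2.0681  0.0984  0.6863] 1.3855583347321954e-15
520 130 0.1 25 80 [ 0.3257  0.234   2.3468 -0.6173  0.1641 -0.7547] 6.252776074688882e-15
520 130 0.1 38 0 [ 0.345   0.5322  2.4318 -2.8203  0.4925  1.48  ] 1.4665602066088468e-13
520 130 0.1 38 80 [ 0.389   0.2996  2.5161 -2.6221  0.3612  1.3096] 4.780531526193954e-13
530 110 -0.1 25 0 [ 0.3268  0.4621  2.2807 -1.5859  0.1759  0.4062] 1.1368683772161603e-15
530 110 -0.1 25 80 [ 0.3655  0.2528  2.316  -0.8292  0.2602 -0.3315] 8.668621376273222e-15
530 110 -0.1 38 0 [ 0.4021  0.5365  2.3951 -2.4578  0.4882  1.3552] 5.591687113337685e-12
530 110 -0.1 38 80 [ 0.4825  0.3176  2.4698 -2.1235  0.4093  1.0707] 4.2803094402188437e-13
```

```bash
python3 - <<'E'
from kin import *
q0=np.array([.81,.55,2.33,4.36,.53,1.16])
def g(px,py,yaw,gx,deg,b=0,dz=0,extra=22):
    R=lean(np.radians(deg),yaw); M=R.as_matrix()
    p=np.array([px+gx*np.cos(yaw),py+gx*np.sin(yaw),34.+dz])+(extra-b)*M[:,2]
    return p,R
for deg in(38,40,43):
  for dz in(0,50,100):
    for dx in (0,40):
      print(deg,dz,dx,*ik(*g(475.5+dx,251.5,-.072,-25,deg,0,dz),q0,True))
print('hang')
q0=np.array([.1,.5,2.33,3.2,.5,1.16])
for deg in(38,40):
  for dz in(32,70):
   for dx in(0,-80,-160):
    r=rail(1+dx,44.6,0); print(deg,dz,dx,*ik(*g(r[0],r[1],-.1186,-25,deg,0,dz),q0,True))
E
```

```text
38 0 0 [0.8082 0.5476 2.3292 4.3642 0.5293 1.1598] 2.359377049288014e-10
38 0 40 [0.7356 0.5606 2.2704 4.3586 0.4941 1.0863] 1.1368683772161603e-15
38 50 0 [0.8082 0.4135 2.3241 4.6056 0.4976 0.883 ] 2.319211489520967e-13
38 50 40 [0.7356 0.4363 2.2656 4.6012 0.4641 0.8132] 8.640199666842818e-14
38 100 0 [0.8082 0.2867 2.3055 4.8732 0.5016 0.5787] 1.1368683772161603e-15
38 100 40 [0.7356 0.3187 2.2482 4.871  0.4674 0.5118] 3.4106051316484808e-15
40 0 0 [0.8265 0.5648 2.3399 4.3179 0.5761 1.2269] 1.8011377278526196e-10
40 0 40 [0.7515 0.5756 2.2821 4.3024 0.5399 1.1598] 3.157632022521284e-10
40 50 0 [0.8265 0.428  2.3367 4.5347 0.5363 0.9721] 1.9895196601282807e-15
40 50 40 [0.7515 0.4488 2.2792 4.5194 0.5011 0.9101] 1.9895196601282807e-15
40 100 0 [0.8265 0.2979 2.3197 4.785  0.5285 0.6821] 1.6101211031127604e-10
40 100 40 [0.7515 0.3282 2.2633 4.7717 0.4919 0.6235] 2.4979556201287778e-11
43 0 0 [0.8538 0.5935 2.3542 4.2651 0.6491 1.3133] 1.4495071809506044e-14
43 0 40 [0.7752 0.6011 2.2982 4.2374 0.6123 1.2526] 1.7408297026122454e-15
43 50 0 [0.8538 0.453  2.3541 4.4486 0.5999 1.087
[... 472 characters left out ...]
8631074438e-10
38 70 0 [0.152  0.4509 2.1246 4.2694 0.1832 0.6648] 8.952838470577262e-15
38 70 -80 [0.2072 0.378  2.2824 4.0544 0.2517 0.9337] 2.383870878475136e-13
38 70 -160 [0.2892 0.3104 2.4322 3.9913 0.3311 1.077 ] 2.2737367544323206e-15
40 32 0 [0.1571 0.5383 2.1504 3.8112 0.2858 1.1346] 3.4106051316484808e-15
40 32 -80 [0.2145 0.4857 2.3088 3.7365 0.3844 1.2696] 6.464802027039696e-12
40 32 -160 [0.3004 0.4477 2.4599 3.7281 0.4921 1.3698] 7.105427357601002e-16
40 70 0 [0.1571 0.4573 2.1439 4.0506 0.2237 0.8875] 2.6232505945245067e-10
40 70 -80 [0.2145 0.388  2.3011 3.9241 0.3027 1.0706] 1.9895196601282807e-15
40 70 -160 [0.3004 0.3254 2.4505 3.903  0.3888 1.1768] 1.7053025658242404e-15
```

```bash
cat >> kin.py <<'E'
def g(px,py,yaw,gx,deg,b=0,dz=0,extra=19,gz=36):
    R=lean(np.radians(deg),yaw); M=R.as_matrix()
    p=np.array([px+gx*np.cos(yaw),py+gx*np.sin(yaw),gz+dz])+(extra-b)*M[:,2]
    return p,R
E
python3 - <<'E'
from kin import *
q0=np.array([.7,.45,2.24,-1.,.3,.3])
for deg in(24,25):
 for b,dz in((0,0),(60,0),(0,50),(0,100),(0,150)):
  print(deg,b,dz,*ik(*g(475.5,251.5,-.072,-31,deg,b,dz),q0,True))
print('hang')
q0=np.array([.1,.5,2.33,-.5,.5,.3])
for deg in(24,25,27,30):
  for dz in(32,70):
   for dx in(0,-80):
    r=rail(1+dx,44.6,0); print(deg,dz,dx,*ik(*g(r[0],r[1],-.1186,-31,deg,0,dz),q0,True))
E
```

```text
24 0 0 [ 0.6968  0.4584  2.243  -1.1553  0.3142  0.2893] 2.9816504820701084e-10
24 60 0 [ 0.74    0.3137  2.2597 -0.857   0.4011  0.0119] 1.2931877790833824e-14
24 0 50 [ 0.6968  0.3434  2.2272 -0.8514  0.3854 -0.0336] 7.958078640513123e-15
24 0 100 [ 0.6968  0.2378  2.1996 -0.6543  0.4832 -0.2504] 2.5579538487363606e-15
24 0 150 [ 0.6968  0.1441  2.1608 -0.5302  0.5934 -0.3947] 1.709281605144497e-11
25 0 0 [ 0.7055  0.4611  2.2509 -1.2346  0.3194  0.3757] 8.450223276668112e-10
25 60 0 [ 0.7512  0.3155  2.2693 -0.9221  0.3995  0.0855] 2.1316282072803005e-15
25 0 50 [ 0.7055  0.3447  2.2357 -0.9164  0.3829  0.0374] 1.2505552149377763e-14
25 0 100 [ 0.7055  0.2376  2.2083 -0.7033  0.4762 -0.1966] 1.7053025658242404e-15
25 0 150 [ 0.7055  0.1426  2.1698 -0.5677  0.5839 -0.3534] 1.9767298908845986e-12
hang
24 32 0 [ 0.1217  0.4961  2.0008 -0.3933  0.2553 -0.9688] 2.2737367544323206e-15
24 32 -80 [ 0.1646  0.4175  2.1644 -0.6353  0.1927 -0.6846] 3.855348040815443e-11
24 70 0 [ 0.1217  0.4302  1.9868 -0.3029  0.3305 -1.0632] 1.8999571693711914e-10
24 70 -80 [ 0.1646  0.3399  2.1486 -0.4345
[... 317 characters left out ...]
-0.4992  0.2521 -0.8241] 6.804953045502771e-11
27 32 0 [ 0.1288  0.4942  2.0345 -0.6299  0.1899 -0.7281] 1.1368683772161603e-15
27 32 -80 [ 0.1744  0.4188  2.1967 -1.0717  0.1499 -0.2412] 4.547473508864641e-15
27 70 0 [ 0.1288  0.4256  2.0213 -0.4466  0.2604 -0.9161] 1.1368683772161603e-15
27 70 -80 [ 0.1744  0.3377  2.1819 -0.6687  0.2131 -0.6506] 2.3909478841233067e-11
30 32 0 [ 0.1361  0.4953  2.0671 -1.0695  0.1442 -0.2839] 2.2581048142455985e-13
30 32 -80 [ 0.1847  0.4238  2.2281 -1.6627  0.1505  0.3577] 7.196376827778295e-13
30 70 0 [ 0.1361  0.4238  2.055  -0.6939  0.1983 -0.6648] 2.5579538487363606e-15
30 70 -80 [ 0.1847  0.3388  2.2143 -1.0592  0.1721 -0.2533] 5.4001247917767615e-15
```

```bash
python3 - <<'E'
from kin import *
p,R=g(475.5,251.5,-.072,-31,25,90,20)
print(p); st(); delta(p,R)
p0,R0,_=pose(); print((p0+R0.apply([0,0,-60])))
print(ik(p0+R0.apply([0,0,-60]),R0,np.array([ 0.8571,0.4018,2.2283,-1.295,0.5238,0.5372]),True))
E
```

```text
[414.6522 255.8886 120.3479]
t 18.2167 p [462.0947 284.1267  75.5776] rpy [-3.0993  0.6049  3.067 ] F [ 0.533  -0.7556  0.1893] open 1.0016210760608493 q [ 0.8573  0.4014  2.229  -1.295   0.5238  0.5372]
shift cm [ 1.1726 -3.4309 -6.1139] turn [-0.0435  0.1685 -0.0058]
[428.2892 289.1955 124.8878]
(array([ 0.9305,  0.2726,  2.2419, -1.086 ,  0.6037,  0.3633]), np.float64(6.8212102632969615e-15))
```

play_rows --rows '[[0, [0, 0, -1.5], [0, 0, 0]], [0, [0, 0, -3], [0, 0, 0]], [0, [0, 0, -4.5], [0, 0, 0]], [0, [0.2, -0.7, -5.5], [0, 0.04, 0]], [0, [0.6, -1.8, -6], [-0.02, 0.09, 0]], [0, [1, -2.8, -6.1], [-0.04, 0.14, 0]], [0, [1.2, -3.4, -6.1], [-0.044, 0.168, -0.006]], [0, [1.2, -3.4, -6.1], [-0.044, 0.168, -0.006]], [0, [1.2, -3.4, -6.1], [-0.044, 0.168, -0.006]]]'

```text
clock: 18.97
eef_pos: [414.8, 255.8, 120.4]
tcp_rot: [3.141, 0.438, 3.068]
contact_force: [0.5, 0.2, 0.5]
opening: 0.997
```

```bash
python3 - <<'E'
from kin import *
st(); delta(*g(475.5,251.5,-.072,-31,25,0,20));delta(*g(475.5,251.5,-.072,-31,25,0,0))
shot('wrist','w11')
im,d,c=load('w11'); P=[]
for v in range(60,330,2):
    for u in range(230,400,2):
        if d[v,u]>0:
            q=dep(c,d,u,v)
            if 50<q[2]<62 and 400<q[0]<560: P.append(q)
P=np.array(P); print(len(P),cv2.minAreaRect(P[:,:2].astype(np.float32)))
E
```

```text
t 18.9667 p [414.7816 255.7769 120.4499] rpy [3.1406 0.4381 3.0679] F [0.5055 0.2464 0.4756] open 0.9965338982873596 q [ 0.7747  0.1986  2.2593 -0.7311  0.4957 -0.1041]
shift cm [0.0322 0.008  9.0034] turn [ 0.0002  0.0017 -0.0016]
shift cm [ 0.8806  0.0062 10.8146] turn [ 0.0002  0.0017 -0.0016]
751 ((471.8415832519531, 254.6594696044922), (50.766170501708984, 71.98228454589844), 86.1001205444336)
```

View pics/w11.png

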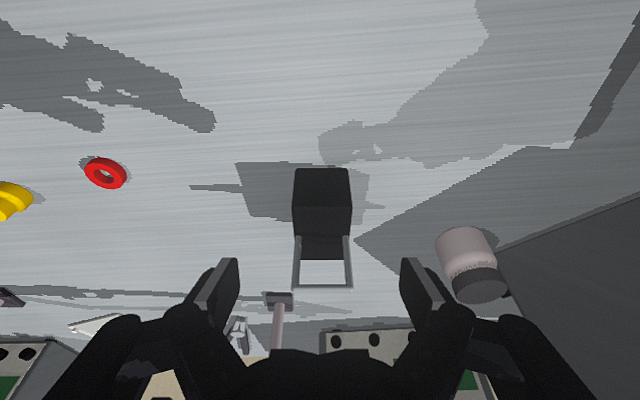

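play_rows --rows '[[0, [0.1, 0, 1], [0, 0, 0]], [0, [0.3, 0.1, 2.5], [0, 0, 0]], [0, [0.4, 0.1, 4.2], [0, 0, 0]], [0, [0.6, 0.1, 5.9], [0, 0, 0]], [0, [0.7, 0.1, 7.5], [0, 0, 0]], [0, [0.8, 0.1, 8.8], [0, 0, 0]], [0, [0.9, 0.1, 9.8], [0, 0, 0]], [0, [1, 0.1, 10.4], [0, 0, 0]], [0, [1, 0.1, 10.8], [0, 0, 0]], [0, [1, 0.1, 10.8], [0, 0, 0]], [0, [1, 0.1, 10.8], [0, 0, 0]]]'

```text
clock: 19.93
eef_pos: [450.9, 254.9, 17.6]
tcp_rot: [-3.141, 0.436, 3.071]
contact_force: [0.1, -0.4, 0.2]
opening: 0.998
```

```bash
python3 - <<'E'
from kin import *
st(); delta(*g(474,252.5,-.072,-31,25,0,0))
shot('wrist','w12');shot('scene','s12')
im,d,c=load('s12')
a=cv2.resize(im[100:260,240:480],(780,520),interpolation=cv2.INTER_CUBIC);cv2.imwrite('pics/s12z.png',a[:,:,::-1])
E
```

```text
t 19.9333 p [450.8611 254.8756  17.6466] rpy [-3.1414  0.4365  3.0708] F [ 0.0535 -0.3933  0.2404] open 0.997783968969118 q [ 0.7098  0.4628  2.2516 -1.2399  0.3202  0.3843]
shift cm [-0.0732 -0.0705 -0.0909] turn [0.0003 0.0001 0.0011]
```

View pics/w12.png

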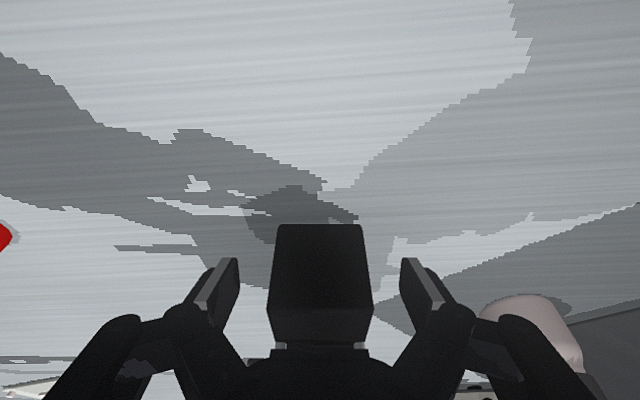

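View pics/s12z.png

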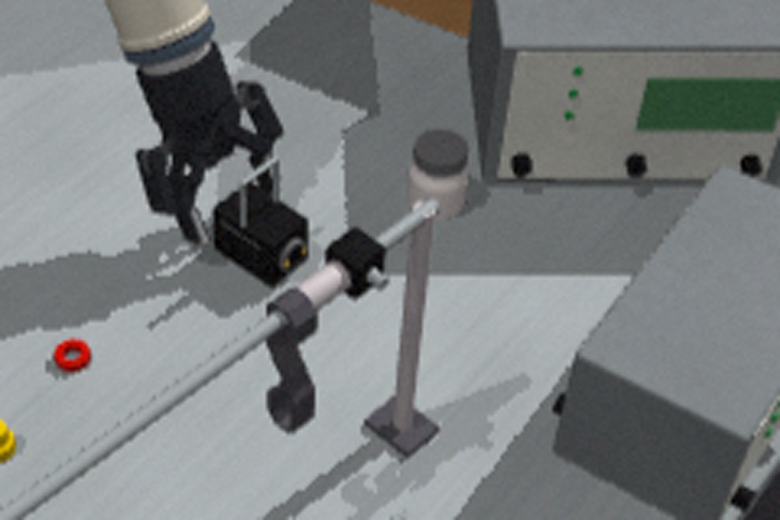

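play_rows --rows '[[40, [0, 0, 0], [0, 0, 0]], [80, [0, 0, 0], [0, 0, 0]], [120, [0, 0, 0], [0, 0, 0]], [255, [0, 0, 0], [0, 0, 0]], [255, [0, 0, 0], [0, 0, 0]], [255, [0, 0, 0], [0, 0, 0]], [255, [0, 0, 0], [0, 0, 0]], [255, [0, 0, 0], [0, 0, 0]]]' --squeeze 70

```text
clock: 20.7
eef_pos: [451.1, 254.8, 18.5]
tcp_rot: [3.14, 0.437, 3.07]
contact_force: [-5.9, 0.6, 10.2]
opening: 0.578
```

```bash
python3 - <<'E'
from kin import *
st(); shot('wrist','w13')
p0,R0,_=pose(); delta(p0+[-5,0,40],R0); delta(p0+[0,0,100],R0)
E
```

```text
t 20.7 p [451.1079 254.77    18.4892] rpy [3.1405 0.4374 3.0697] F [-5.9263  0.6217 10.2231] open 0.5776970124164568 q [ 0.7092  0.4609  2.2521 -1.2397  0.32    0.3842]
shift cm [-1.2426 -0.0317 -3.8347] turn [0. 0. 0.]
shift cm [-4.2359  0.01   -9.0585] turn [0. 0. 0.]
```

View pics/w13.png

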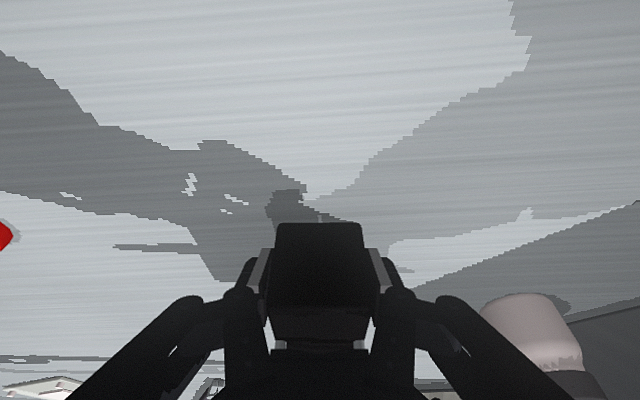

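play_rows --rows '[[255, [-0.1, 0, -0.2], [0, 0, 0]], [255, [-0.3, 0, -0.6], [0, 0, 0]], [255, [-0.6, 0, -1.3], [0, 0, 0]], [255, [-1.1, 0, -2.3], [0, 0, 0]], [255, [-1.6, 0, -3.4], [0, 0, 0]], [255, [-2.1, 0, -4.5], [0, 0, 0]], [255, [-2.6, 0, -5.6], [0, 0, 0]], [255, [-3.1, 0, -6.7], [0, 0, 0]], [255, [-3.6, 0, -7.7], [0, 0, 0]], [255, [-4, 0, -8.5], [0, 0, 0]], [255, [-4.2, 0, -9], [0, 0, 0]], [255, [-4.2, 0, -9], [0, 0, 0]]]'

```text
clock: 21.75
eef_pos: [451.4, 254.8, 118.2]
tcp_rot: [3.14, 0.438, 3.069]
contact_force: [0.1, -0.4, -1.9]
opening: 0.579
```

```bash
python3 - <<'E'
from kin import *
st(); shot('scene','s14')
im,d,c=load('s14')
a=cv2.resize(im[100:260,240:480],(780,520),interpolation=cv2.INTER_CUBIC);cv2.imwrite('pics/s14z.png',a[:,:,::-1])
X=[]
for v in range(80,260):
    for u in range(260,400):
        if d[v,u]>0:
            q=dep(c,d,u,v)
            if 400<q[0]<570 and 180<q[1]<330 and q[2]>90: X.append([u,v,*q])
X=np.array(X)
b=X[(X[:,4]>188)&(X[:,4]<225)]; print(len(b),b[:,2:].min(0),b[:,2:].max(0)); np.save('pics/x14.npy',X)
E
```

```text
t 21.75 p [451.3672 254.752  118.1881] rpy [3.14   0.4376 3.069 ] F [ 0.0586 -0.4382 -1.8767] open 0.5793163191667839 q [ 0.7088  0.238   2.21   -0.7087  0.4744 -0.1877]
609 [400.0101 186.7317 188.0058] [481.9718 323.3439 224.9943]
```

View pics/s14z.png

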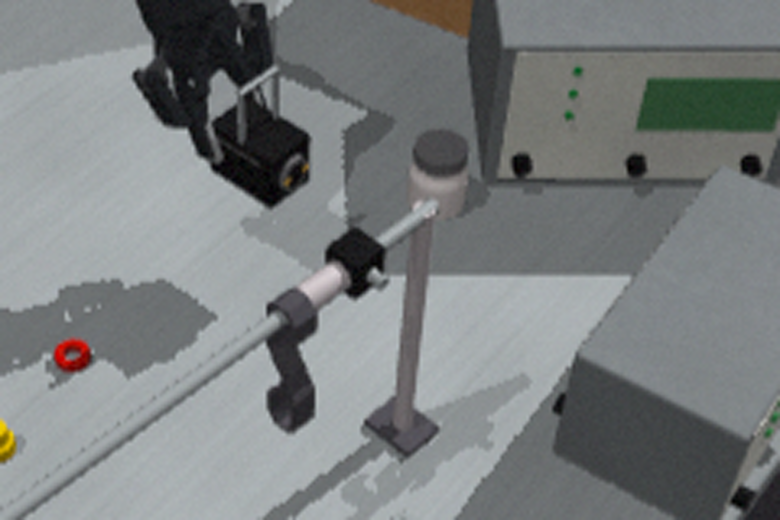

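```bash
python3 - <<'E'
from kin import *
im,d,c=load('s14'); shot('top','t14'); it,dt,ct=load('t14')
a=cv2.resize(im[110:150,300:340],(600,600),interpolation=cv2.INTER_CUBIC)
X=np.load('pics/x14.npy')
b=cv2.resize(it[225:285,215:275],(600,600),interpolation=cv2.INTER_CUBIC)
cv2.imwrite('pics/bb.png',np.hstack([a[:400],b[:400]])[:,:,::-1][:, :1200])
cv2.imwrite('pics/bb.png',cv2.resize(np.hstack([a,b]),(800,400))[:,:,::-1])
P=[dep(ct,dt,u,v) for v in range(215,290) for u in range(210,290) if dt[v,u]>0]; P=np.array(P)
q=P[(P[:,2]>196)&(P[:,2]<213)&(P[:,0]>440)]; print('top bail',len(q),np.median(q,0),q.min(0),q.max(0))
q=P[(P[:,2]>145)&(P[:,2]<163)&(P[:,0]>430)];print('packtop',len(q),np.median(q,0),cv2.minAreaRect(q[:,:2].astype(np.float32)),q[:,2].min(),q[:,2].max())
E
```

```text
top bail 61 [474.6158 251.8302 207.6612] [472.2427 228.8484 199.5598] [478.9361 274.7988 210.3481]
packtop 715 [473.3658 251.6101 154.5925] ((473.0877685546875, 256.7912902832031), (81.42520141601562, 75.35575866699219), 5.01576566696167) 145.071943756848 162.70000077712166
```

View pics/bb.png

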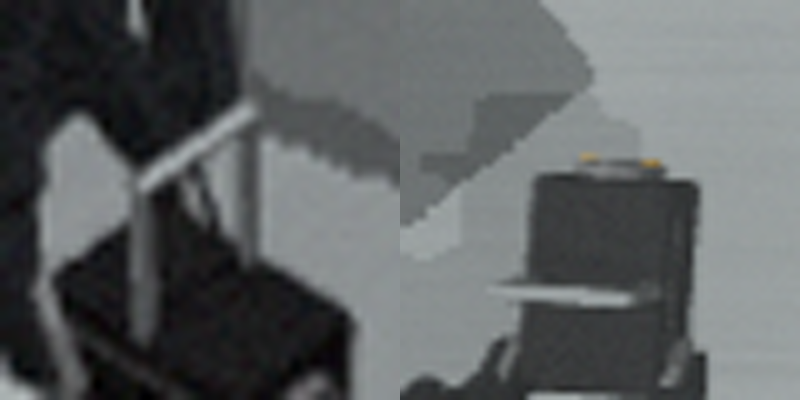

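```bash
cat >> kin.py <<'E'
OFF=np.array([23.2,-2.9,86.7]); YAW0=-.0724
def btcp(x,t,z,yaw=-.1186,deg=25.05):
    R=lean(np.radians(deg),yaw); o=Ro.from_euler('z',yaw-YAW0).apply(OFF)
    return rail(x,t,z)-o,R
E
python3 - <<'E'
from kin import *
im,d,c=load('s8'); P=np.array([inrail(dep(c,d,u,v)) for v in range(100,330) for u in range(200,420) if d[v,u]>0])
for lo,hi2 in((130,145),(145,160),(160,200),(200,230)):
    q=P[(P[:,2]>lo)&(P[:,2]<hi2)&(abs(P[:,0])<30)&(P[:,1]>20)&(P[:,1]<70)]
    print(lo,len(q),np.percentile(q,[3,97],axis=0))
st(); p0,R0,s=pose()
q=s['qpos']
for w in((-75,45,185),(-75,45,172),(-2,45,172),(-2,45,137)):
    p,R=btcp(*w); q,e=ik(p,R,q,True); print(w,p,q,e); delta(p,R)
E
```

```text
130 71 [[-11.5434  31.7791 132.111 ]
 [ 15.7207  50.5894 144.3317]]
145 56 [[-13.1542  32.257  145.2932]
 [ 16.1216  51.9385 159.7216]]
160 141 [[ -3.9956  32.3058 162.3179]
 [ 15.4972  51.7592 199.2035]]
200 67 [[-11.644   32.4818 201.164 ]
 [ -2.0453  51.7796 223.2069]]
t 21.85 p [450.9069 254.3524 116.9777] rpy [3.1414 0.4365 3.0697] F [ 0.2609 -0.0781 -2.7791] open 0.5761859292037095 q [ 0.7088  0.24    2.2108 -0.7104  0.4736 -0.1859]
(-75, 45, 185) [579.3072  57.5259  98.3   ] [ 0.1692  0.3246  2.1475 -0.4578  0.2754 -0.8661] 3.0763658287469296e-12
shift cm [-12.0974 -18.7111   7.7013] turn [ 0.02   -0.0007  0.0423]
(-75, 45, 172) [579.3072  57.5259  85.3   ] [ 0.1692  0.3503  2.154  -0.5142  0.2468 -0.8077] 1.1527852450399223e-10
shift cm [-11.5477 -18.7113   8.8794] turn [ 0.02   -0.0007  0.0423]
(-2, 45, 172) [651.7962  48.89    85.3   ] [ 0.1288  0.4309  2.0067 -0.3624  0.2968 -0.9981] 2.161471002182225e-13
shift cm [-18.1561 -19.0527  11.9624] turn [ 0.02   -0.0007  0.0423]
(-2, 45, 137) [651.7962  48.89    50.3   ] [ 0.1288  0.493   2.0191 -0.4751  0.2286 -0.8814] 1.2789769243681803e-15
shift cm [-16.6763 -19.0533  15.1342] turn [ 0.02   -0.0007  0.0423]
```

play_rows --rows '[[255, [-0.2, -0.3, 0.1], [0, 0, 0]], [255, [-0.7, -1.1, 0.5], [0, 0, 0]], [255, [-1.6, -2.5, 1], [0, 0, 0.01]], [255, [-2.9, -4.5, 1.8], [0.005, 0, 0.01]], [255, [-4.4, -6.8, 2.8], [0.01, 0, 0.02]], [255, [-6, -9.3, 3.8], [0.01, 0, 0.02]], [255, [-7.6, -11.8, 4.8], [0.01, 0, 0.03]], [255, [-9.1, -14.1, 5.8], [0.015, 0, 0.03]], [255, [-10.4, -16.1, 6.6], [0.02, 0, 0.04]], [255, [-11.4, -17.7, 7.2], [0.02, 0, 0.042]], [255, [-11.9, -18.6, 7.6], [0.02, 0, 0.042]], [255, [-12.1, -18.8, 7.7], [0.02, 0, 0.042]]]'

```text
clock: 22.85
eef_pos: [579.7, 54.1, 97.5]
tcp_rot: [-3.14, 0.435, 3.021]
contact_force: [-0.5, -0.5, -2.2]
opening: 0.578
```

play_rows --rows '[[255, [0, 0, 0], [0, 0, 0]], [255, [0, 0, 0], [0, 0, 0]], [255, [0, 0, 0], [0, 0, 0]], [255, [0, 0, 0], [0, 0, 0]]]'

```text
clock: 23.18
eef_pos: [579.1, 57.5, 98.5]
tcp_rot: [-3.141, 0.436, 3.025]
contact_force: [-0.4, 0.3, -1.3]
opening: 0.575
```

```bash
python3 - <<'E'
from kin import *
shot('scene','s15');shot('top','t15'); st()
im,d,c=load('s15')
a=cv2.resize(im[100:260,240:480],(780,520),interpolation=cv2.INTER_CUBIC);cv2.imwrite('pics/s15z.png',a[:,:,::-1])
it,dt,ct=load('t15')
b=cv2.resize(it[150:270,260:400],(700,600),interpolation=cv2.INTER_CUBIC);cv2.imwrite('pics/t15z.png',b[:,:,::-1])
E
```

```text
t 23.2833 p [579.2608  57.5602  98.6082] rpy [-3.1414  0.4367  3.0248] F [ 0.4239 -0.5249 -2.2775] open 0.5703001221194646 q [ 0.1661  0.3229  2.148  -0.4496  0.2756 -0.8784]
```

View pics/s15z.png

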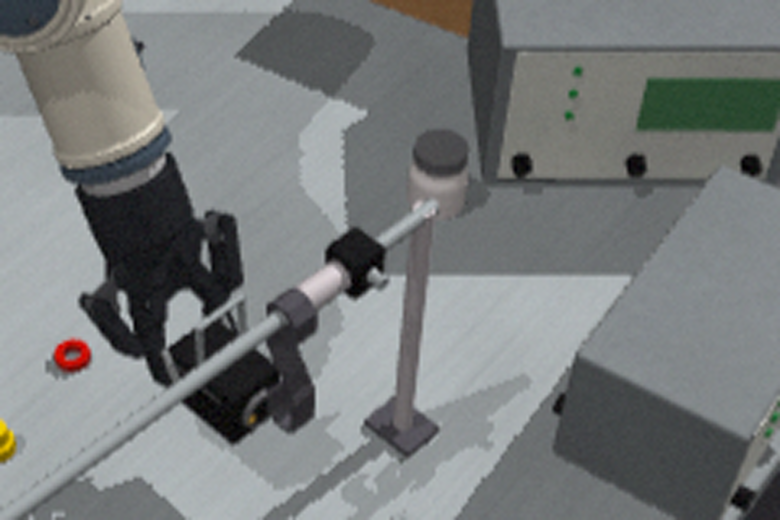

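View pics/t15z.png

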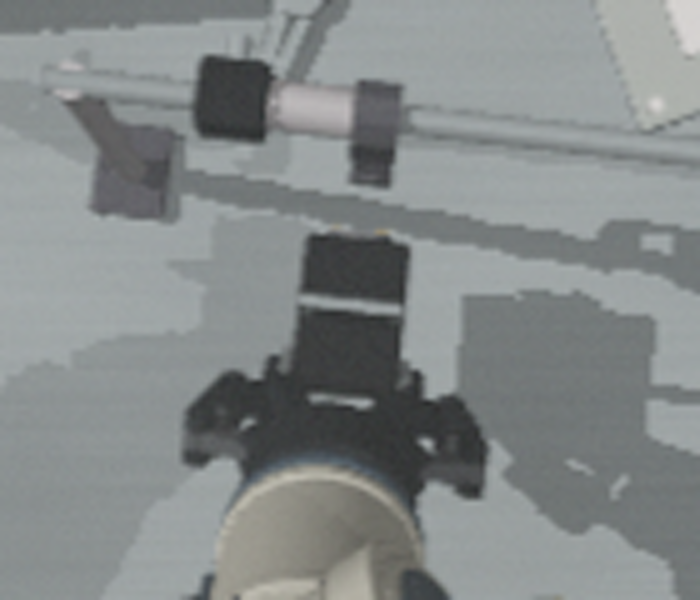

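```bash
python3 - <<'E'
from kin import *
for tag in('t15','s15'):
    im,d,c=load(tag); P=np.array([inrail(dep(c,d,u,v)) for v in range(100,330) for u in range(200,420) if d[v,u]>0])
    b=P[(P[:,2]>176)&(P[:,2]<196)&(P[:,0]>-95)&(P[:,0]<-55)&(P[:,1]>5)&(P[:,1]<80)]
    print(tag,'bail',len(b),np.percentile(b,[3,50,97],axis=0).tolist())
    h=P[(P[:,2]>130)&(P[:,2]<160)&(abs(P[:,0])<30)&(P[:,1]>10)&(P[:,1]<80)]
    print('hook',len(h),np.percentile(h,[3,50,97],axis=0).tolist())
    t=P[(P[:,2]>125)&(P[:,2]<146)&(P[:,0]>-125)&(P[:,0]<-35)&(P[:,1]>5)&(P[:,1]<85)]
    A=np.c_[t[:,:2],np.ones(len(t))]; 
    from scipy.optimize import least_squares
    f=least_squares(lambda k:A@k-t[:,2],[0,0,135],loss='soft_l1'); print('top plane',len(t),f.x)
    print('tcp',inrail(pose()[0]))
im,d,c=load('t15')
for p in((303,300),(403,309)): print(inrail(onz(c,260+p[0]/5,150+p[1]/5,187)))
E
```

```text
t15 bail 57 [[-78.02873776638275, 24.761803983235772, 184.22220521864125], [-75.61361356201724, 47.0243569940482, 188.35481725115847], [-72.70523092334953, 68.21369025066588, 191.24428164244102]]
hook 27 [[-14.257617121953952, 35.42352910778533, 132.77642394768503], [-10.437589256547973, 43.357637194300175, 140.20068365624718], [-2.329494685174371, 52.863041997559115, 159.17954861486305]]
top plane 629 [ -0.0065   0.0103 134.8425]
tcp (np.float64(-98.40288697785296), np.float64(46.24536443746067), np.float64(98.60824983202765))
s15 bail 57 [[-76.20316744936089, 21.477342009878853, 177.2012618817343], [-73.11705451489698, 41.795445932772196, 185.92761245448742], [-70.76916279070379, 65.54104553526864, 188.42218940840027]]
hook 124 [[-12.591446558601461, 32.107556644674844, 132.17165841204067], [-3.159662628526963, 38.88079411097485, 142.2989672399351], [15.645996675279356, 51.77307527361861, 159.22327961899856]]
top plane 465 [ -0.0113   0.0326 131.621 ]
tcp (np.float64(-98.40288697785296), np.float64(46.24536443746067), np.float64(98.60824983202765))
(np.float64(-75.94948477583057), np.float64(66.01724956875694), np.float64(187.0))
(np.float64(-74.84879610051435), np.float64(21.092303561918794), np.float64(187.0))
```

```bash
python3 - <<'E'
from kin import *
p0,R0,_=pose()
def rel(x,t,z): delta(p0+np.array([.993*x+.1183*t,-.1183*x+.993*t,z]),R0)
rel(0,-1.5,-13); rel(52,-1.5,-13); rel(73.5,-1.5,-13)
E
```

```text
shift cm [ 0.5501 -0.1498  1.1779] turn [0. 0. 0.]
shift cm [-4.162  -0.1585  3.3773] turn [0. 0. 0.]
shift cm [-6.1103 -0.1621  4.2867] turn [0. 0. 0.]
```

play_rows --rows '[[255, [0.2, -0.05, 0.4], [0, 0, 0]], [255, [0.4, -0.1, 0.9], [0, 0, 0]], [255, [0.5, -0.15, 1.2], [0, 0, 0]], [255, [0.1, -0.15, 1.4], [0, 0, 0]], [255, [-0.6, -0.16, 1.7], [0, 0, 0]], [255, [-1.4, -0.16, 2.1], [0, 0, 0]], [255, [-2.3, -0.16, 2.5], [0, 0, 0]], [255, [-3.1, -0.16, 2.9], [0, 0, 0]], [255, [-3.8, -0.16, 3.2], [0, 0, 0]], [255, [-4.1, -0.16, 3.35], [0, 0, 0]], [255, [-4.16, -0.16, 3.38], [0, 0, 0]], [255, [-4.16, -0.16, 3.38], [0, 0, 0]]]'

```text
clock: 24.28
eef_pos: [630.9, 49.0, 85.3]
tcp_rot: [-3.141, 0.436, 3.023]
contact_force: [-0.0, -0.4, -2.7]
opening: 0.578
```

```bash
cat > look.py <<'E'
from kin import *
k=sys.argv[1]
shot('scene','s'+k);shot('top','t'+k); st(); print('tcp rail',inrail(pose()[0]))
im,d,c=load('s'+k); it,dt,ct=load('t'+k)
a=cv2.resize(im[160:260,290:390],(400,400),interpolation=cv2.INTER_CUBIC)
b=cv2.resize(it[150:230,290:370],(400,400),interpolation=cv2.INTER_CUBIC)
cv2.imwrite('pics/l%s.png'%k,np.hstack([a,b])[:,:,::-1])
E
python3 look.py 16
```

```text
t 24.3833 p [630.3977  49.0745  85.2589] rpy [-3.1412  0.436   3.0236] F [ 0.2722  0.1792 -2.8975] open 0.5768567173918856 q [ 0.1322  0.4057  2.052  -0.3894  0.28   -0.9675]
tcp rail (np.float64(-46.620069575528674), np.float64(43.8685314566071), np.float64(85.25892997423024))
```

View pics/l16.png

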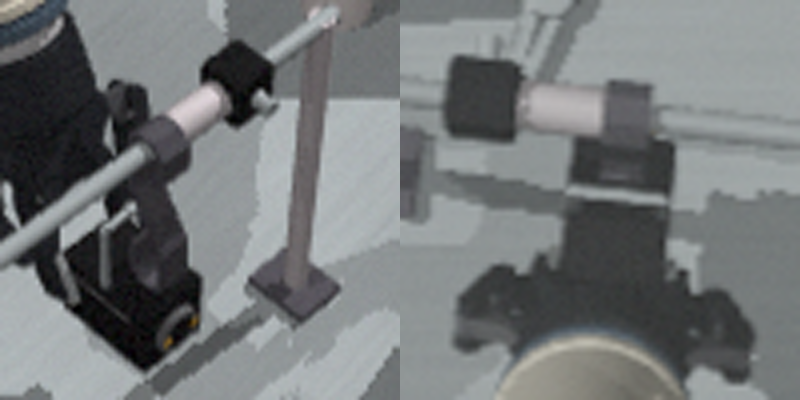

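play_rows --rows '[[255, [-0.2, 0, 0.1], [0, 0, 0]], [255, [-0.5, 0, 0.23], [0, 0, 0]], [255, [-0.8, 0, 0.37], [0, 0, 0]], [255, [-1.1, 0, 0.51], [0, 0, 0]], [255, [-1.4, 0, 0.65], [0, 0, 0]], [255, [-1.7, 0, 0.79], [0, 0, 0]], [255, [-1.9, 0, 0.88], [0, 0, 0]], [255, [-1.95, 0, 0.91], [0, 0, 0]], [255, [-1.95, 0, 0.91], [0, 0, 0]]]'

```text
clock: 25.13
eef_pos: [652.5, 46.6, 85.4]
tcp_rot: [-3.141, 0.437, 3.023]
contact_force: [0.0, -0.3, -2.9]
opening: 0.574
```

```bash
python3 look.py 17
```

```text
t 25.2333 p [652.1169  46.6028  85.35  ] rpy [-3.1413  0.4363  3.0236] F [ 0.2385 -0.3064 -2.4072] open 0.5745804648460404 q [ 0.1218  0.4298  2.0073 -0.3516  0.2965 -1.0153]
tcp rail (np.float64(-24.760564327260848), np.float64(43.983576098312454), np.float64(85.34999835236795))
```

View pics/l17.png

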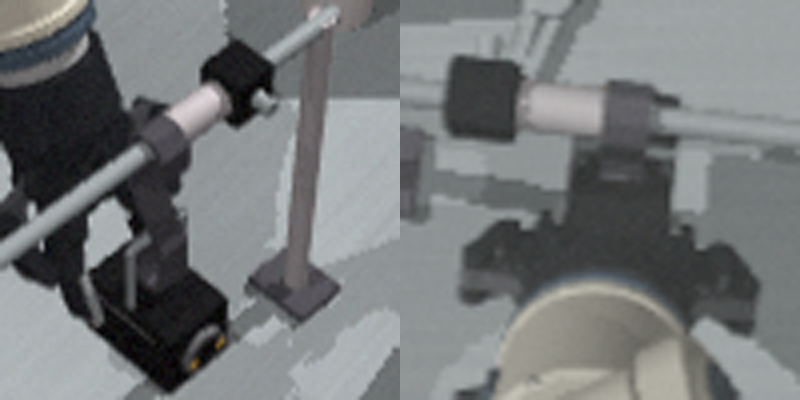

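play_rows --rows '[[255, [0.1, 0, 0.2], [0, 0, 0]], [255, [0.25, 0, 0.54], [0, 0, 0]], [255, [0.42, 0, 0.91], [0, 0, 0]], [255, [0.6, 0, 1.27], [0, 0, 0]], [255, [0.76, 0, 1.63], [0, 0, 0]], [255, [0.93, 0, 1.99], [0, 0, 0]], [255, [1.06, 0, 2.26], [0, 0, 0]], [255, [1.14, 0, 2.45], [0, 0, 0]], [255, [1.18, 0, 2.54], [0, 0, 0]], [255, [1.18, 0, 2.54], [0, 0, 0]]]'

```text
clock: 26.07
eef_pos: [652.3, 46.6, 57.2]
tcp_rot: [-3.141, 0.436, 3.024]
contact_force: [0.5, 0.6, -1.7]
opening: 0.573
```

```bash
python3 look.py 18
```

```text
t 26.1667 p [652.4556  46.6105  57.5861] rpy [-3.1415  0.4368  3.0236] F [-0.871   0.3659 -2.0064] open 0.5735024514507792 q [ 0.1217  0.479   2.0171 -0.4343  0.2413 -0.9296]
tcp rail (np.float64(-24.425097033045784), np.float64(44.03127528565892), np.float64(57.58610283428897))
```

View pics/l18.png

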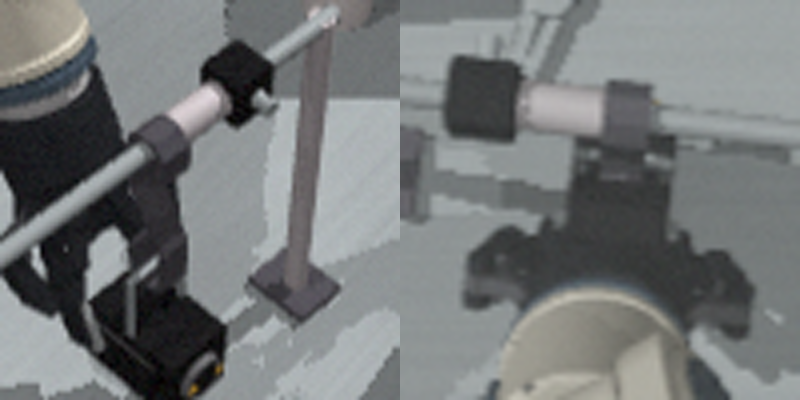

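```bash
python3 - <<'E'
from h import *
im,d,c=load('s18')
a=cv2.resize(im[205:255,305:355],(700,600),interpolation=cv2.INTER_CUBIC)
a=np.clip(a.astype(float)*1.8,0,255).astype(np.uint8)
cv2.imwrite('pics/z18.png',a[:,:,::-1])
E
```

```text
(no output)
```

View pics/z18.png

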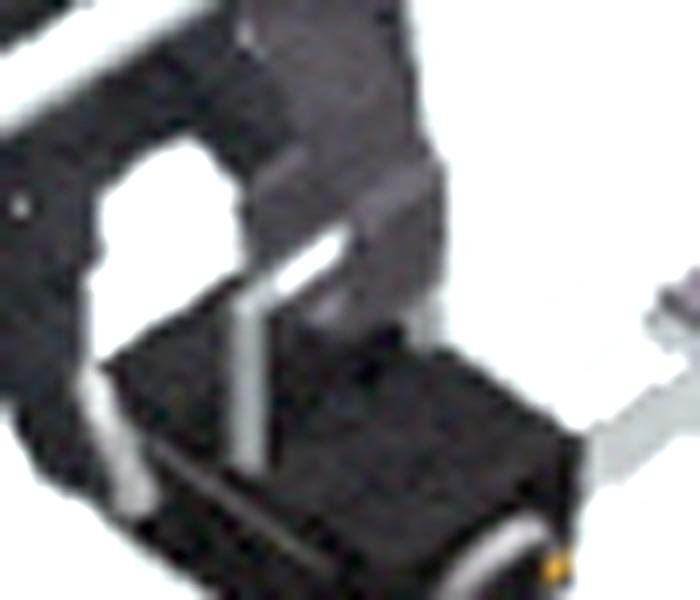

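play_rows --rows '[[255, [0.06, 0, 0.14], [0, 0, 0]], [255, [0.13, 0, 0.27], [0, 0, 0]], [255, [0.19, 0, 0.41], [0, 0, 0]], [255, [0.21, 0, 0.45], [0, 0, 0]], [255, [0.21, 0, 0.45], [0, 0, 0]]]'

```text
clock: 26.58
eef_pos: [652.2, 46.6, 52.3]
tcp_rot: [-3.141, 0.436, 3.024]
contact_force: [-0.3, 0.1, -2.2]
opening: 0.574
```

play_rows --rows '[[255, [0.02, 0, 0.05], [0, 0, 0]], [255, [0.04, 0, 0.09], [0, 0, 0]], [255, [0.04, 0, 0.09], [0, 0, 0]]]'

```text
clock: 26.83
eef_pos: [652.3, 46.6, 51.5]
tcp_rot: [-3.141, 0.437, 3.024]
contact_force: [0.0, 0.0, -1.2]
opening: 0.573
```

play_rows --rows '[[255, [0.02, 0, 0.05], [0, 0, 0]], [255, [0.04, 0, 0.09], [0, 0, 0]], [255, [0.04, 0, 0.09], [0, 0, 0]]]'

```text
clock: 27.08
eef_pos: [652.4, 46.6, 50.5]
tcp_rot: [-3.141, 0.437, 3.024]
contact_force: [-0.2, -0.7, -1.5]
opening: 0.57
```

play_rows --rows '[[255, [0.02, 0, 0.05], [0, 0, 0]], [255, [0.04, 0, 0.09], [0, 0, 0]], [255, [0.04, 0, 0.09], [0, 0, 0]]]'

```text
clock: 27.33
eef_pos: [653.2, 46.8, 50.2]
tcp_rot: [3.141, 0.438, 3.024]
contact_force: [0.1, 0.9, 3.2]
opening: 0.575
```

play_rows --rows '[[255, [0.02, 0, 0.03], [0, 0, 0]], [255, [0.03, 0, 0.05], [0, 0, 0]], [255, [0.03, 0, 0.05], [0, 0, 0]]]'

```text
clock: 27.58
eef_pos: [653.6, 46.9, 50.1]
tcp_rot: [3.141, 0.439, 3.024]
contact_force: [0.3, 0.2, 5.8]
opening: 0.576
```

play_rows --rows '[[255, [-0.03, 0, -0.05], [0, 0, 0]], [255, [-0.03, 0, -0.06], [0, 0, 0]], [255, [-0.03, 0, -0.06], [0, 0, 0]], [255, [-0.03, 0, -0.06], [0, 0, 0]]]'

```text
clock: 27.92
eef_pos: [652.9, 46.7, 50.1]
tcp_rot: [3.141, 0.438, 3.024]
contact_force: [-0.4, -1.1, 5.0]
opening: 0.573
```

```bash
python3 look.py 19;  python3 - <<'E'
from h import *
im,d,c=load('s19')
a=cv2.resize(im[190:260,295:365],(600,600),interpolation=cv2.INTER_CUBIC)
a=np.clip(a.astype(float)*1.8,0,255).astype(np.uint8)
cv2.imwrite('pics/z19.png',a[:,:,::-1])
E
```

```text
t 28.0167 p [652.916   46.7192  50.1313] rpy [3.1413 0.4378 3.0235] F [-0.1029 -0.1778  5.3468] open 0.575079644846553 q [ 0.1217  0.4929  2.0191 -0.4645  0.2261 -0.8986]
tcp rail (np.float64(-23.98083905038395), np.float64(44.193671687288365), np.float64(50.1312613133494))
```

View pics/z19.png

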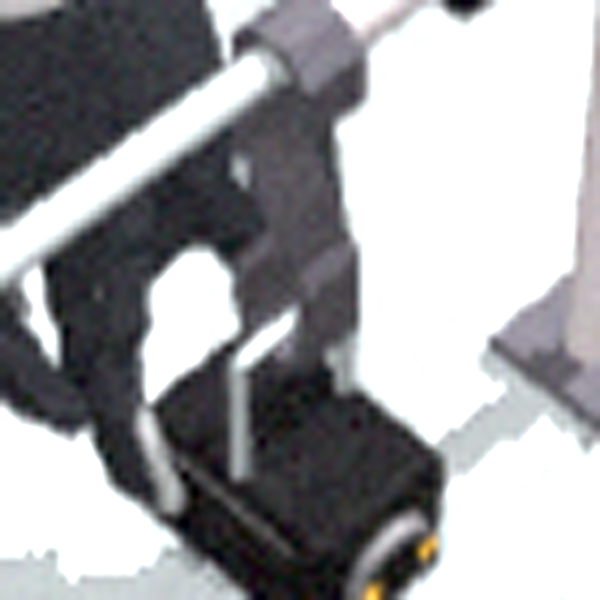

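play_rows --rows '[[255, [-0.02, 0, -0.04], [0, 0, 0]], [255, [-0.03, 0, -0.06], [0, 0, 0]], [255, [-0.03, 0, -0.06], [0, 0, 0]], [255, [-0.03, 0, -0.06], [0, 0, 0]]]' --squeeze 40

```text
clock: 28.35
eef_pos: [652.3, 46.6, 50.3]
tcp_rot: [-3.141, 0.437, 3.024]
contact_force: [0.2, 0.5, 3.2]
opening: 0.577
```

play_rows --rows '[[255, [-0.01, 0, -0.03], [0, 0, 0]], [255, [-0.01, 0, -0.03], [0, 0, 0]], [255, [-0.01, 0, -0.03], [0, 0, 0]], [255, [-0.01, 0, -0.03], [0, 0, 0]]]' --squeeze 25

```text
clock: 28.68
eef_pos: [652.1, 46.6, 50.4]
tcp_rot: [-3.141, 0.436, 3.024]
contact_force: [0.7, 0.2, 0.4]
opening: 0.573
```

play_rows --rows '[[106, [0, 0, 0], [0, 0, 0]], [103, [0, 0, 0], [0, 0, 0]], [100, [0, 0, 0], [0, 0, 0]], [97, [0, 0, 0], [0, 0, 0]], [93, [0, 0, 0], [0, 0, 0]], [88, [0, 0, 0], [0, 0, 0]], [80, [0, 0, 0], [0, 0, 0]], [65, [0, 0, 0], [0, 0, 0]], [45, [0, 0, 0], [0, 0, 0]], [20, [0, 0, 0], [0, 0, 0]], [0, [0, 0, 0], [0, 0, 0]], [0, [0, 0, 0], [0, 0, 0]]]'

```text
clock: 29.68
eef_pos: [652.3, 46.6, 50.6]
tcp_rot: [-3.141, 0.437, 3.024]
contact_force: [0.3, 0.3, 0.1]
opening: 0.998
```

```bash
python3 look.py 20
```

```text
t 29.7833 p [652.3308  46.5837  50.6083] rpy [-3.1414  0.4366  3.0236] F [-0.1715  0.1313  0.8392] open 1.000967766626301 q [ 0.1217  0.4915  2.0193 -0.4605  0.2283 -0.9027]
tcp rail (np.float64(-24.545860898948966), np.float64(43.98987863927069), np.float64(50.608277711624275))
```

View pics/l20.png

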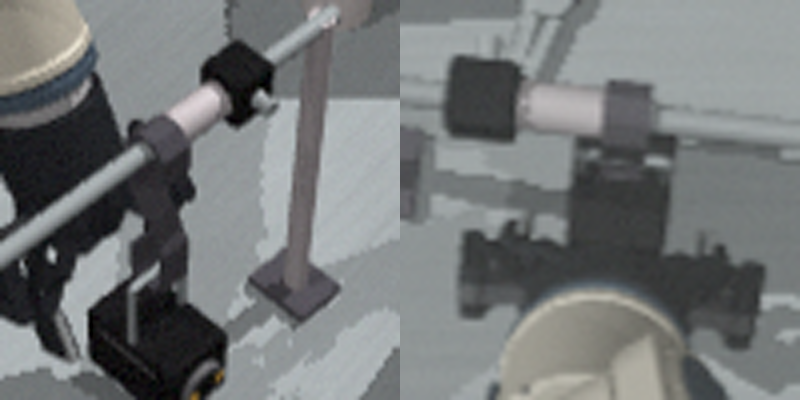

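play_rows --rows '[[0, [0.1, 0, -0.3], [0, 0, 0]], [0, [0.3, 0, -0.9], [0, 0, 0]], [0, [0.6, 0, -1.8], [0, 0, 0]], [0, [1, 0, -2.8], [0, 0, 0]], [0, [1.4, 0, -3.9], [0, 0, 0]], [0, [1.8, 0, -5], [0, 0, 0]], [0, [2.2, 0, -6.2], [0, 0, 0]], [0, [2.6, 0, -7.4], [0, 0, 0]], [0, [3, 0, -8.6], [0, 0, 0]], [0, [3.2, 0, -9.4], [0, 0, 0]], [0, [3.3, 0, -9.7], [0, 0, 0]], [0, [3.3, 0, -9.7], [0, 0, 0]]]'

```text
clock: 30.78
eef_pos: [581.8, 55.2, 125.7]
tcp_rot: [3.141, 0.438, 3.024]
contact_force: [-0.2, 0.2, 0.2]
opening: 1.002
```

```bash
python3 look.py 21; python3 - <<'E'
from h import *
im,d,c=load('s21')
a=cv2.resize(im[100:290,230:420],(600,600),interpolation=cv2.INTER_CUBIC)
cv2.imwrite('pics/z21.png',a[:,:,::-1])
E
```

```text
t 30.8833 p [582.1335  55.0376 124.76  ] rpy [3.1416 0.4372 3.0236] F [0.7169 0.0613 0.9439] open 0.9994350274916322 q [ 0.1598  0.2764  2.1281 -0.3609  0.3348 -0.9756]
tcp rail (np.float64(-95.25186611500608), np.float64(44.08031120981865), np.float64(124.75999558373927))
```

View pics/z21.png

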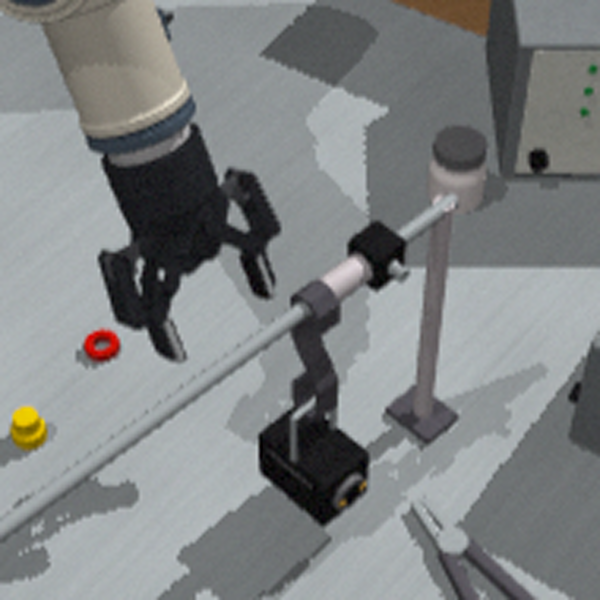

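play_rows --rows '[[0, [0, 0, -0.5], [0, 0, 0]], [0, [0, 0, -1.5], [0, 0, 0]], [0, [0, 0, -2.5], [0, 0, 0]], [0, [0, 0, -3], [0, 0, 0]], [0, [0, 0, -3], [0, 0, 0]], [0, [0, 0, -3], [0, 0, 0]], [0, [0, 0, -3], [0, 0, 0]], [0, [0, 0, -3], [0, 0, 0]], [0, [0, 0, -3], [0, 0, 0]], [0, [0, 0, -3], [0, 0, 0]], [0, [0, 0, -3], [0, 0, 0]], [0, [0, 0, -3], [0, 0, 0]]]'

```text
clock: 31.88
eef_pos: [569.3, 56.4, 151.6]
tcp_rot: [-3.141, 0.436, 3.024]
contact_force: [0.7, 0.2, 0.3]
opening: 1.001
```

play_rows --rows '[[0, [0, 0, 0], [0, 0, 0]], [0, [0, 0, 0], [0, 0, 0]], [0, [0, 0, 0], [0, 0, 0]], [0, [0, 0, 0], [0, 0, 0]], [0, [0, 0, 0], [0, 0, 0]], [0, [0, 0, 0], [0, 0, 0]], [0, [0, 0, 0], [0, 0, 0]], [0, [0, 0, 0], [0, 0, 0]], [0, [0, 0, 0], [0, 0, 0]], [0, [0, 0, 0], [0, 0, 0]], [0, [0, 0, 0], [0, 0, 0]], [0, [0, 0, 0], [0, 0, 0]]]'

```text
clock: 32.88
eef_pos: [569.3, 56.4, 151.7]
tcp_rot: [-3.141, 0.437, 3.024]
contact_force: [-0.2, -0.5, 0.4]
opening: 1.004
```

```bash
python3 - <<'E'
from kin import *
from scipy.optimize import least_squares
prev=None
for k in range(6):
    im,d,c=shot('scene',f'e{k}')
    P=np.array([inrail(dep(c,d,u,v)) for v in range(180,280) for u in range(290,360) if d[v,u]>0])
    pk=P[(P[:,2]>20)&(P[:,2]<100)&(abs(P[:,0])<60)&(P[:,1]>5)&(P[:,1]<85)]
    t=pk[pk[:,2]>78]; A=np.c_[t[:,:2],np.ones(len(t))]
    f=least_squares(lambda q:A@q-t[:,2],[0,0,87],loss='soft_l1')
    diff=0 if prev is None else int((cv2.absdiff(im,prev)[180:280,290:360].max(-1)>40).sum()); prev=im
    print(len(pk),pk.mean(0),pk[:,2].min(),'top slope',f.x,'changed px',diff)
E
python3 look.py 22
```

```text
841 [10.3222 33.6444 74.8185] 31.73321693933758 top slope [-0.0142  0.0255 84.9305] changed px 0
843 [10.2948 33.7097 74.7518] 32.07095567117358 top slope [-0.0098  0.0257 84.9476] changed px 0
842 [10.4489 33.6386 74.8982] 32.622984713937626 top slope [-0.0151  0.0318 84.8616] changed px 0
839 [10.3265 33.6588 74.792 ] 31.368756853729224 top slope [-0.0111  0.0124 85.5817] changed px 0
843 [10.4126 33.7196 74.7171] 32.666709521728535 top slope [-0.0109  0.0364 84.5445] changed px 0
841 [10.3224 33.7287 74.8626] 29.424449515060473 top slope [-0.0114  0.0143 85.4541] changed px 0
t 33.2833 p [569.3283  56.4532 151.7646] rpy [-3.1414  0.4366  3.0235] F [-0.4417 -0.4392  0.5884] open 1.002480048194831 q [ 0.1678  0.2109  2.1334 -0.3162  0.3941 -1.0172]
tcp rail (np.float64(-108.13490564941313), np.float64(43.97116165298532), np.float64(151.76463051126203))
```

View pics/l22.png

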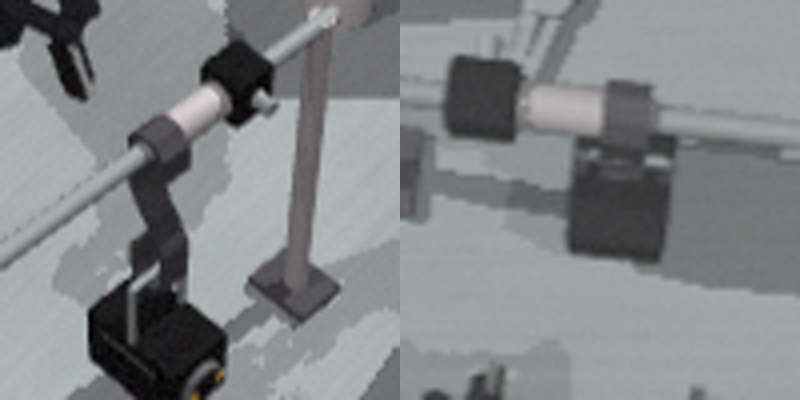

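The pictures show the pack hanging still and level, within about 0.03 rad, with its underside about 32 mm up. The hook is against the sleeve and the fingers are well clear, so I'm handing in.

```bash
python3 -c "
from rig import r
print(r.sign_off())"
```

```text
the job is handed in; nothing more can be done
None
```

The job is done and handed in at about 33 s of the 72 s allowed. The hook is over the rail against the stop's sleeve, and the battery pack hangs from its lower curl, let go. Hand-in gave no verdict.

**Hook:** I took it from the rack, turned it so its lower opening faces the robot, lowered it onto the rail and slid it left. It met the sleeve with a steady push of about 7.5 N, held for roughly 0.4 s. I backed the push off to about 5 N before letting go.

**Pack:** Gripping with the full 30 to 40 degree lean ran joint 4 into its limit at the pack's starting place. I gripped with a 25 degree lean instead, 31 mm behind the pack's middle, which the arm could reach and which kept it clear of the hook. The highest force I read while the bail met the hook was about 8 N. I eased that to nearly zero before opening the fingers.

**Last checks:**
- **Pack:** no movement across six pictures (about 0.3 s), level within about 0.04 rad, underside about 32 mm above the counter.
- **Hook:** still against the sleeve.
- **Bystanders:** the last scene pictures show nothing obviously disturbed, but I did not measure them.
- **Disagreement:** the cameras put the hook and sleeve end about 2 to 2.5 mm farther right along the rail than the arm's own position reading. This was within tolerance.

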